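# Free the batch scale and weigh out a set of clamp bars

## Robot

A 7-joint arm with a two-finger parallel gripper is mounted at the origin on the work surface. World frame = base frame: x ahead of the robot, y to its left, z up, the work surface at z = 0. Lengths are in m, angles in rad, forces in N, time in s.
With the tool pointing down it reaches from about 0.4 to 0.85 m from the base axis. Payload 4.5 kg.
Tool frame: the origin (TCP) lies on the centre line of the jaws, within the pads' length; the fingertips stand 8 mm ahead of it and the grasp point (between the pads) lies 11 mm behind it; x points along the fingers, y is the direction in which the jaws open and shut, and the axes are right-handed (so a half turn about x gives the same grasp; the last joint's range is limited). The gripper opens to 88 mm and grips with 3 to 60 N. Pads are 18 mm wide; open, the fingers measure 123 mm over their backs; the gripper's body (75 mm by 187 mm) begins 45 mm behind the grasp point.
Start: joints at [-1.152, 0.689, -0.195, 1.565, 0.157, 0.902, -0.215], TCP at [0.235, 0.579, 0.247] pointing down, gripper open.
Joint ranges: [-3.01, 3.01], [-0.46, 2.08], [-1.47, 1.51], [0.13, 2.56], [-1, 4.14], [0.04, 2.09], [-2.66, 2.66]. Speed limits (rad/s): [2.57, 2.57, 3.14, 3.14, 3.14, 3.14, 3.14].

## Interface

Orientations are given as a unit quaternion [w, x, y, z].
In Python, from plant import manip, viewer gives the robot as it stands.
- The arm moves only by the tool servo_tool, never from a script. Its argument "commands" is one flat list of numbers, 5 for each row, row after row: the closure, from 0 (fully open) to 1 (shut), then the shift along the world's x, y, z in m, then the turn about the world's z in degrees. In form: [gripper, tx, ty, tz, spin, gripper, tx, ty, tz, spin, ...]. A call has 1 to 20 rows; each row shifts and turns the commanded pose from where the row before left it; what a row does not reach is not made up. A row lasts 1/10 s, in which the tool goes at most 50 mm and 8.59 degrees, less where a joint would pass 70% of its speed; a pose out of reach is approached as far as the arm can. A call with a gripper value outside its range is refused whole. The fingers move at their own pace and stop on an object; "force" is the grip in N (left out, the last holds). Time passes only in rows, so rows that do not move let the fingers close. It gives the time, the measured TCP pose, the force and the opening at its end, in the units of the state.
- manip.observe(): the state, without advancing time (a new reading comes with each control period).
- viewer.capture(name): name is "scene" or "top" or "wrist"; returns the picture (400x640x3 uint8, red, green, blue); there is no depth.
- viewer.camera_model(name): a dict with "intrinsics" (3x3 intrinsics, pixels), "R" (3x3) and "t" (3): a world point X has camera coordinates R X + t; the wrist camera has in their place "hand_eye" (4x4, takes a point from camera to tool coordinates, whose origin is the TCP and whose axes are the tool frame's). Camera axes: x right, y down, z forward; pixel columns grow to the right and rows downward; lengths in m; the calibration is good to about 2 mm. A picture is of the moment at which its call begins: read the wrist's pose just before it. camera_model takes no time and is no camera call.
- manip.finish_job(): hands the job in, once; it reports no verdict.
The state is a dict: "time_s": time; "joints": joint angles; "dq": joint speeds; "joint_efforts": joint torques, N m; "tool_pos": TCP position; "tool_rot": TCP orientation; "contact_force": force on the tool from outside, world axes, zero at the start; "ft_torque": the same for the moment, N m; "gripper_width": opening from 0.0 (shut) to 1.0 (fully open).
Only numpy, scipy, OpenCV 4.12 (cv2) and the standard library are available. Lean on these libraries where they do the work, as an engineer would, in place of code of your own. Each camera call takes 0.05 s, during which the arm holds its last target.

## Task

The batch scale on the bench is still locked by its stuck transit pin. Use the square-shanked drift punch (not the fingers) to drive the pin into the scale by its protruding end until its head meets the scale, and lay the punch back flat on the bench. Then take steel clamp bars from the white tray and set them gently in the scale's pan, one at a time, until the pan's pointer has sunk into the opening of the C-shaped gate; leave the bars that are not needed in the tray and do not shift the foot pedal, the tin or the spectacle frame.

Things in the scene. Friction and masses are not known exactly. Their poses are not given: they have to be found in the camera images.
- scale: Sprung batch scale, fixed to the bench: grey base plate 200 x 170 x 10 mm. Origin on the bench under the centre of the pan; z up; x points from the pan towards the gate post (away from the robot); y runs along the transit pin, in the direction in which the pin is to be driven.
- pan (a joint): How far the aluminium pan has sunk on its spring, in m: 0 empty, 0.073 at the bottom stop. Stiffness 0.16 N per mm, damped: one clamp bar sinks it 17 to 21 mm. Until the transit pin is driven in, a square collar on the pin stands 1 mm under a fork of the pan and the pan cannot sink. The pan moves straight down without tilting, wherever it is loaded.
- pan_floor (a point): Centre of the upper face of the pan's floor (159 mm above the bench when empty; sinks with the pan), axes as those of the scale. The pan is an open rectangular tray, inside 122 mm along x and 172 mm along y, with a 6 mm lip.
- pan_pointer (a point): Tip of the pan's pointer: a flat steel blade 3 mm thick, 12 mm wide, standing out 36 mm from the pan's far (+x) edge. It sinks with the pan. This point is at half its thickness.
- gate_mid (a point): Middle of the opening of the gate: a C of two level brass fingers with 27 mm clear between them, on the post beyond the pan; the pointer tip passes just in front of them as it sinks. The gate is fixed at a different height each time, its middle 33 to 58 mm below the unloaded pointer. The load is right when the pointer, in height, is inside the opening (within about 12 mm of the middle).
- transit_pin (a joint): How far the transit pin has been driven in, in m: 0 at the start, 0.034 at its stop, where its head meets the scale's upright cheek. It is stuck: it takes about 8 N to move and stays where it is left. The pan is free from about 0.018 on; drive it to the stop.
- pin_end (a point): Centre of the flat end face of the transit pin, 70 mm above the bench: a steel disc head 18 mm in diameter and 10 mm thick on a 10 mm rod, standing out of the scale's side that faces the robot's right (-y of the scale), 38 mm beyond the pan's edge and 44 mm out from the cheek. Push it along the scale's +y.
- punch_grip (a point): Drift punch, 160 mm long, 0.33 kg, lying on the bench: square dark steel shank 110 x 18 x 18 mm and a round bright nose 14 mm in diameter and 50 mm long. This point is the centre of the shank (9 mm above the bench when lying, near the balance point); x points along the punch to the nose.
- punch_tip (a point): End face of the punch's nose, on its axis, 105 mm from punch_grip.
- tray: White shallow parts tray, fixed, 150 mm (its x) x 260 mm (its y), floor 4 mm thick, lip 10 mm above the bench. Origin on the bench under its centre. The four clamp bars lie on its floor side by side, long way along the tray's x, about 64 mm apart.
- bar1_mid (a point): Steel clamp bar, 100 mm (x) x 24 mm (y) x 18 mm (z), 0.27 to 0.34 kg, differing unseen from bar to bar; this is its centre. All four bars are alike, any of them will do; two or three are needed.
- bar2_mid (a point): Steel clamp bar, 100 mm (x) x 24 mm (y) x 18 mm (z), 0.27 to 0.34 kg, differing unseen from bar to bar; this is its centre. All four bars are alike, any of them will do; two or three are needed.
- bar3_mid (a point): Steel clamp bar, 100 mm (x) x 24 mm (y) x 18 mm (z), 0.27 to 0.34 kg, differing unseen from bar to bar; this is its centre. All four bars are alike, any of them will do; two or three are needed.
- bar4_mid (a point): Steel clamp bar, 100 mm (x) x 24 mm (y) x 18 mm (z), 0.27 to 0.34 kg, differing unseen from bar to bar; this is its centre. All four bars are alike, any of them will do; two or three are needed.
- pedal_mid (a point): Bystander: black foot pedal 110 x 85 x 35 mm standing on the bench, its centre.
- tin_mid (a point): Bystander: closed steel tin, 64 mm in diameter, 65 mm high, its centre.
- frame_mid (a point): Bystander: wire spectacle frame lying on the bench, lens rims 130 mm across, temples 140 mm long towards the frame's -x; the point between the lenses.
Mind the look-alikes: they are no part of the job. Leave any blue or green look-alike of the part that bears bar2_mid alone. What is shaped like the part that bears bar4_mid but turquoise is not meant.

How it is judged:
By the outcome, as a careful person would: the job done as asked, in the order asked, and still so for the second after the job is handed in, with the robot touching nothing.
It also fails if it takes over 72 s, if anything falls off the work surface, if the arm or the gripper's body presses on something with over 40 N, if the wrist force passes 120 N, or if a joint passes its speed limit or range.

## Working session

There is one attempt and no reset: what is moved stays moved. The work goes in short steps, Python scripts to look and compute and a tool call to move; the robot and the scene stay as the last step left them, time stands still between calls to the robot, and variables do not carry over. Pictures are saved under pics/ and viewed, and the job is handed in when it is done.

Besides the shell and the picture viewer there is one more tool, called after "Emit:" as name(argument=value, ...) on one line, values as JSON. servo_tool: Moves the arm, as the interface text tells. Its arguments: {"type":"object","properties":{"commands":{"type":"array"},"force":{"type":"number"}},"required":["commands"]}

```bash
ls; mkdir -p pics
python3 - <<'E'
from plant import manip, viewer
import cv2, json, numpy as np
s=manip.observe(); print({k:np.round(v,4).tolist() for k,v in s.items()})
for n in ["scene","top","wrist"]:
    im=viewer.capture(n); cv2.imwrite(f"pics/{n}0.png",im[:,:,::-1])
    print(n,{k:np.round(v,4).tolist() for k,v in viewer.camera_model(n).items()})
E
```

```text
pics
{'time_s': 0.0, 'joints': [-1.1522, 0.69, -0.1945, 1.5664, 0.1573, 0.9025, -0.2151], 'dq': [0.0009, 0.0004, 0.0001, 0.001, -0.0003, -0.0, -0.0], 'joint_efforts': [-0.0006, -52.7568, -1.2668, -15.3422, -0.0526, 0.0067, 0.0002], 'tool_pos': [0.2344, 0.5787, 0.2459], 'tool_rot': [0.694, 0.1345, 0.6941, -0.1358], 'contact_force': [0.4823, -0.2278, -0.0762], 'ft_torque': [0.0044, 0.0151, 0.0369], 'gripper_width': 0.9984}
scene {'intrinsics': [[391.0536, 0.0, 327.9212], [0.0, 391.0536, 191.1511], [0.0, 0.0, 1.0]], 'R': [[-0.8659, 0.5002, -0.0009], [0.4071, 0.7037, -0.5823], [-0.2907, -0.5046, -0.813]], 't': [0.3959, -0.2199, 1.2811]}
top {'intrinsics': [[472.4168, 0.0, 324.6771], [0.0, 472.4168, 196.5844], [0.0, 0.0, 1.0]], 'R': [[-0.1105, -0.9939, 0.0024], [-0.9699, 0.1074, -0.2184], [0.2168, -0.0264, -0.9759]], 't': [0.149, 0.5493, 1.4972]}
wrist {'intrinsics': [[294.8084, 0.0, 321.5012], [0.0, 294.8084, 197.5371], [0.0, 0.0, 1.0]], 'hand_eye': [[0.0003, -0.3159, 0.9488, -0.1385], [1.0, 0.0008, -0.0, -0.0008], [-0.0007, 0.9488, 0.3159, -0.0828], [0.0, 0.0, 0.0, 1.0]]}
```

View pics/scene0.png

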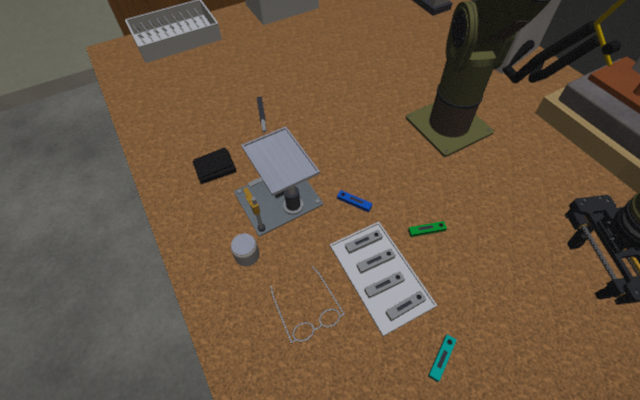

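View pics/top0.png

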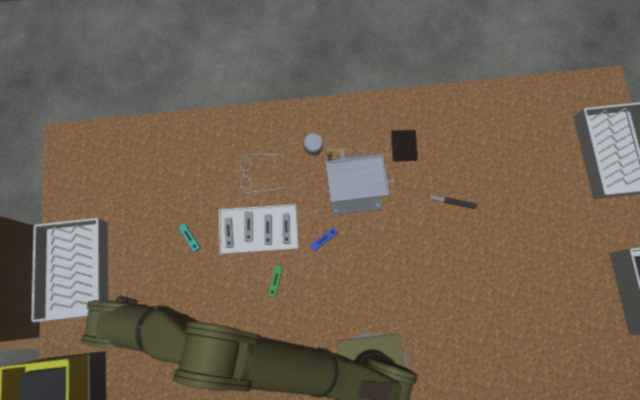

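View pics/wrist0.png

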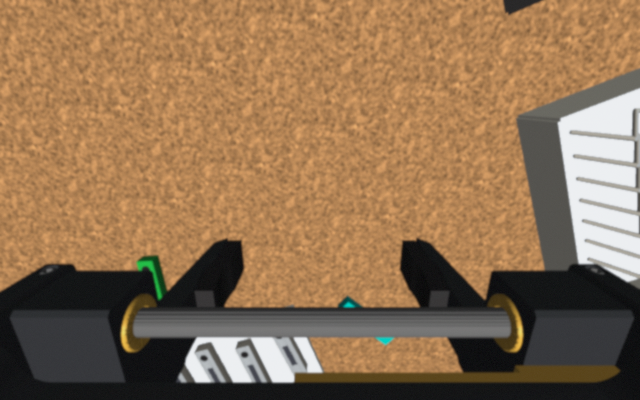

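```bash
cat > h.py <<'E'
import numpy as np, cv2
from scipy.spatial.transform import Rotation as Ro
from plant import manip, viewer
def cam(name, st=None):
    m=viewer.camera_model(name); K=np.array(m["intrinsics"])
    if "R" in m: return K,np.array(m["R"]),np.array(m["t"])
    H=np.array(m["hand_eye"]); q=st["tool_rot"]
    T=np.eye(4); T[:3,:3]=Ro.from_quat([q[1],q[2],q[3],q[0]]).as_matrix(); T[:3,3]=st["tool_pos"]
    W=np.linalg.inv(T@H); return K,W[:3,:3],W[:3,3]
def ray(c,uv):
    K,R,t=c; d=R.T@np.linalg.solve(K,[uv[0],uv[1],1]); return -R.T@t, d/np.linalg.norm(d)
def onz(c,uv,z):
    o,d=ray(c,uv); return o+d*(z-o[2])/d[2]
def proj(c,X):
    K,R,t=c; p=K@(R@np.array(X)+t); return p[:2]/p[2]
def tri(c1,u1,c2,u2):
    o1,d1=ray(c1,u1);o2,d2=ray(c2,u2)
    A=np.stack([d1,-d2],1); s=np.linalg.lstsq(A,o2-o1,rcond=None)[0]
    a=o1+s[0]*d1;b=o2+s[1]*d2; return (a+b)/2,np.linalg.norm(a-b)
def crop(im,x0,x1,y0,y1,f,fn):
    cv2.imwrite(fn,cv2.resize(im[y0:y1,x0:x1,::-1],None,fx=f,fy=f,interpolation=cv2.INTER_CUBIC))
def yaw(st):
    q=st["tool_rot"];M=Ro.from_quat([q[1],q[2],q[3],q[0]]).as_matrix()
    return np.degrees(np.arctan2(M[1,1],M[0,1]))  # jaw dir angle in world
E
python3 - <<'E'
import cv2
t=cv2.imread('pics/top0.png')[:,:,::-1]; s=cv2.imread('pics/scene0.png')[:,:,::-1]
from h import crop
crop(t,200,490,120,260,2.7,'pics/topc.png'); crop(s,180,360,90,270,3.3,'pics/scc.png')
E
```

```text
(no output)
```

View pics/topc.png

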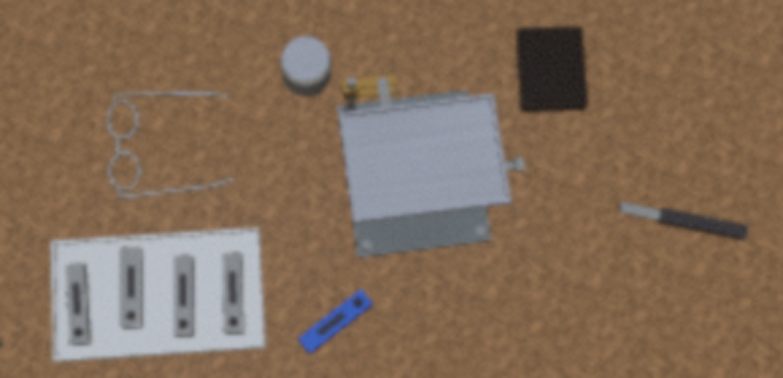

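View pics/scc.png

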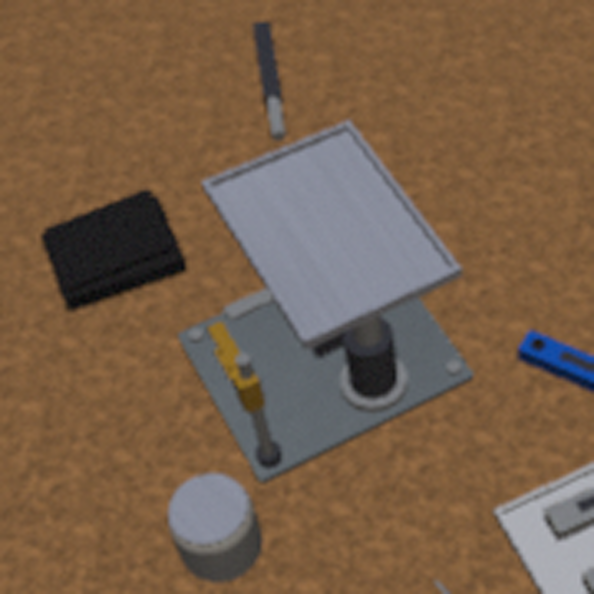

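Run:
```python
from h import *
t=cv2.imread('pics/top0.png'); hsv=cv2.cvtColor(t,cv2.COLOR_BGR2HSV)
c=cam("top")
# low saturation = grey/white things
m=((hsv[:,:,1]<90)&(hsv[:,:,0]>=0)).astype(np.uint8); m[:110]=0; m[300:]=0
cv2.imwrite('pics/mask.png',cv2.resize(m[110:300,180:500]*255,None,fx=2.4,fy=2.4))
n,l,st,ce=cv2.connectedComponentsWithStats(m)
for i in range(1,n):
    if st[i,4]>30:
        pts=np.argwhere(l==i)[:,::-1].astype(np.float32); r=cv2.minAreaRect(pts)
        print(st[i],np.round(ce[i],1),r, np.round(onz(c,ce[i],0.01),3))
cr=lambda x,y:(200+x/2.7,120+y/2.7)
print("pan corners z.165",[np.round(onz(c,cr(*p),.165),3).tolist() for p in [(340,108),(493,96),(511,203),(354,220)]])
print("base corners z.01",[np.round(onz(c,cr(*p),.01),3).tolist() for p in [(357,257),(490,240)]])
print("pin end",np.round(onz(c,cr(522,165),.070),3))
print("punch butt/joint/nose z.009/.018",[np.round(onz(c,cr(*p),.012),3).tolist() for p in [(746,232),(660,215),(622,207)]])
print("bars",[np.round(onz(c,cr(*p),.022),3).tolist() for p in [(77,304),(131,288),(184,296),(233,293)]])
print("tray",[np.round(onz(c,cr(*p),.010),3).tolist() for p in [(52,241),(259,229),(265,347),(55,360)]])
print("pedal,tin",np.round(onz(c,cr(552,69),.035),3),np.round(onz(c,cr(306,61),.065),3))
```

```text
[    0   110   186   190 12480] [ 51.6 210.3] ((92.49998474121094, 204.49998474121094), (184.99996948242188, 188.99996948242188), 0.0) [0.628 1.009 0.01 ]
[ 573  110   67   89 5029] [610.2 150.7] ((606.0, 154.0), (88.0, 66.0), 90.0) [ 0.627 -0.922  0.01 ]
[392 130  25  31 691] [403.8 145.2] ((403.8208312988281, 144.8119659423828), (30.465702056884766, 23.4812068939209), 86.18592071533203) [ 0.726 -0.209  0.01 ]
[303 132  20  24 374] [312.8 143.7] ((312.5, 143.5), (23.0, 19.0), 90.0) [0.766 0.107 0.01 ]
[ 324  148   71   68 3454] [356.3 182.4] ((360.07403564453125, 178.87628173828125), (66.07036590576172, 67.19630432128906), 82.23483276367188) [ 0.611 -0.027  0.01 ]
[239 153  48  41 459] [254.6 173.1] ((261.6875915527344, 172.40725708007812), (39.7238655090332, 46.77372360229492), 86.3086166381836) [0.683 0.317 0.01 ]
[429 194  48  15 273] [452.8 200.9] ((452.5384826660156, 200.80770874023438), (48.440677642822266, 5.6873674392700195), 11.309932708740234) [ 0.511 -0.345  0.01 ]
[ 218  203   81   52 3744] [257.6 228.6] ((257.19232177734375, 228.53846740722656), (46.71661376953125, 81.4
[... 410 characters left out ...]
624.0, 273.0), (52.0, 30.0), 90.0) [ 0.21  -0.875  0.01 ]
[116 296  17   4  46] [122.5 297.9] ((124.0, 297.5), (16.0, 3.0), 0.0) [0.311 0.776 0.01 ]
pan corners z.165 [[0.655, 0.074, 0.165], [0.65, -0.104, 0.165], [0.522, -0.107, 0.165], [0.522, 0.072, 0.165]]
base corners z.01 [[0.507, 0.068, 0.01], [0.51, -0.1, 0.01]]
pin end [ 0.587 -0.143  0.07 ]
punch butt/joint/nose z.009/.018 [[0.484, -0.421, 0.012], [0.518, -0.317, 0.012], [0.533, -0.271, 0.012]]
bars [[0.484, 0.418, 0.022], [0.497, 0.35, 0.022], [0.48, 0.286, 0.022], [0.477, 0.226, 0.022]]
tray [[0.569, 0.446, 0.01], [0.556, 0.186, 0.01], [0.408, 0.193, 0.01], [0.42, 0.451, 0.01]]
pedal,tin [ 0.717 -0.206  0.035] [0.751 0.105 0.065]
```

View pics/mask.png

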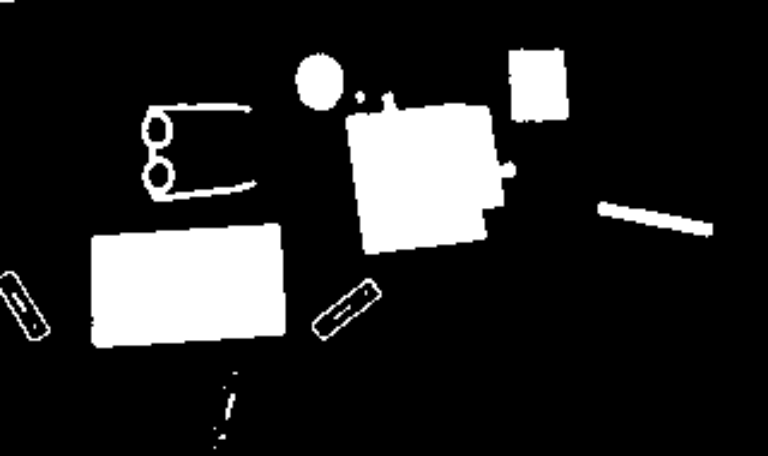

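Run:
```python
from h import *
s=manip.observe(); q=s["tool_rot"];M=Ro.from_quat([q[1],q[2],q[3],q[0]]).as_matrix()
print(np.round(M,3),yaw(s))
```

```text
[[-0.     0.375  0.927]
 [-0.001  0.927 -0.375]
 [-1.    -0.001  0.   ]] 67.95689635379799
```

Emit:
servo_tool(commands=[0, 0.0205, -0.0345, 0.005, -4.3, 0, 0.0205, -0.0345, 0.005, -4.3, 0, 0.0205, -0.0345, 0.005, -4.3, 0, 0.0205, -0.0345, 0.005, -4.3, 0, 0.0205, -0.0345, 0.005, -4.3, 0, 0.0205, -0.0345, 0.005, -4.3, 0, 0.0205, -0.0345, 0.005, -4.3, 0, 0.0205, -0.0345, 0.005, -4.3, 0, 0.0205, -0.0345, 0.005, -4.3, 0, 0.0205, -0.0345, 0.005, -4.3, 0, 0.0205, -0.0345, 0.005, -4.3, 0, 0, -0.04, 0, -4.3, 0, 0, -0.04, 0, -4.3, 0, 0, -0.04, 0, -4.3, 0, 0, -0.04, 0, -4.3, 0, 0, -0.04, 0, -4.3, 0, 0, -0.04, 0, -4.3, 0, 0, -0.04, 0, -4.3, 0, 0, -0.04, 0, -4.3, 0, 0, -0.04, 0, -4.3])

```text
time_s: 2.15
tool_pos: [0.4598, -0.1616, 0.3017]
tool_rot: [0.415, 0.573, 0.415, -0.573]
contact_force: [0.3, 0.6, -0.5]
gripper_width: 1.002
```

Emit:
servo_tool(commands=[0, 0.007, -0.035, -0.008, 0, 0, 0.007, -0.035, -0.008, 0, 0, 0.007, -0.035, -0.008, 0, 0, 0.007, -0.035, -0.008, 0, 0, 0.007, -0.035, -0.008, 0, 0, 0.006, -0.033, -0.01, 0, 0, 0, 0, 0, 0])

```text
time_s: 2.85
tool_pos: [0.4993, -0.3732, 0.25]
tool_rot: [-0.414, -0.572, -0.413, 0.575]
contact_force: [-0.8, 0.1, -0.0]
gripper_width: 1.001
```

Run:
```python
from h import *
s=manip.observe(); im=viewer.capture("wrist"); cv2.imwrite('pics/w1.png',im[:,:,::-1])
print(s["tool_pos"],yaw(s),np.round(s["joints"],2)); np.save('w1.npy',[*s["tool_pos"],*s["tool_rot"]])
```

```text
[ 0.49932121 -0.37323658  0.24999165] -18.39019136807612 [ 0.46  0.69  0.19  1.58 -0.15  0.89  0.38]
```

View pics/w1.png

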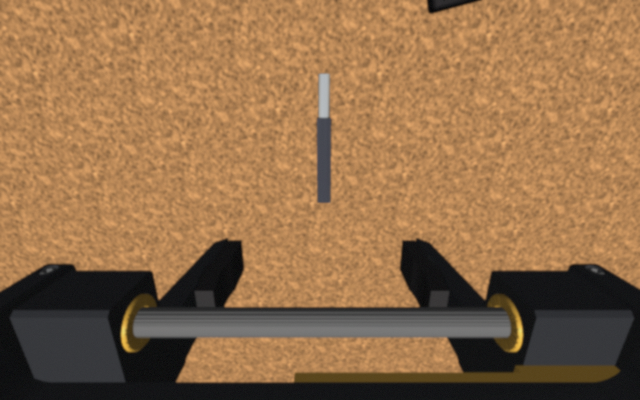

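Run:
```python
from h import *
s=manip.observe(); c=cam("wrist",s); im=cv2.imread('pics/w1.png'); hsv=cv2.cvtColor(im,cv2.COLOR_BGR2HSV)
m=(hsv[:,:,1]<100).astype(np.uint8); m[:30]=0; m[225:]=0; m[:,:260]=0; m[:,380:]=0
n,l,st,ce=cv2.connectedComponentsWithStats(m); i=1+np.argmax(st[1:,4])
pts=np.argwhere(l==i)[:,::-1]
V=hsv[:,:,2]
sh=np.array([p for p in pts if V[p[1],p[0]]<110]);no=np.array([p for p in pts if V[p[1],p[0]]>=130])
for nm,P,z in(("shank",sh,.018),("nose",no,.016)):
    (cx,cy),(w,h),a=cv2.minAreaRect(P.astype(np.float32)); B=cv2.boxPoints(((cx,cy),(w+1,h+1),a))
    X=np.array([onz(c,b,z) for b in B]); print(nm,B.round(1).tolist(),X.round(4).tolist(),"centre",X.mean(0).round(4), "sides",np.linalg.norm(np.diff(X,axis=0),axis=1).round(4))
g=np.array([onz(c,p,.018)[:2] for p in sh]); d=np.linalg.svd(g-g.mean(0),full_matrices=False)[2][0]; print("dir deg",np.degrees(np.arctan2(d[1],d[0]))%180)
```

```text
shank [[316.5, 116.5], [330.5, 116.5], [330.5, 201.5], [316.5, 201.5]] [[0.5125, -0.3095, 0.018], [0.5287, -0.3148, 0.018], [0.4955, -0.419, 0.018], [0.4778, -0.4132, 0.018]] centre [ 0.5036 -0.3641  0.018 ] sides [0.017  0.1094 0.0187]
nose [[316.0, 202.5], [317.5, 72.4000015258789], [331.5, 72.5], [330.0, 202.60000610351562]] [[0.4764, -0.4149, 0.016], [0.5294, -0.2627, 0.016], [0.5448, -0.268, 0.016], [0.4942, -0.421, 0.016]] centre [ 0.5112 -0.3417  0.016 ] sides [0.1611 0.0163 0.1612]
dir deg 71.91163157730738
```

Emit:
servo_tool(commands=[0.4, 0.002, 0.0045, -0.035, 0.3, 0.4, 0.0023, 0.0045, -0.035, 0, 0.4, 0, 0, -0.035, 0, 0.4, 0, 0, -0.035, 0, 0.4, 0, 0, -0.035, 0, 0.4, 0, 0, -0.033, 0, 0.4, 0, 0, -0.018, 0, 0.4, 0, 0, -0.012, 0, 0.4, 0, 0, 0, 0, 1, 0, 0, 0, 0, 1, 0, 0, 0, 0, 1, 0, 0, 0, 0, 1, 0, 0, 0, 0, 1, 0, 0, 0, 0, 1, 0, 0, 0, 0], force=50)

```text
time_s: 4.4
tool_pos: [0.5059, -0.3595, 0.0144]
tool_rot: [0.417, 0.571, 0.416, -0.571]
contact_force: [1.0, 0.5, 4.6]
gripper_width: 0.196
```

Emit:
servo_tool(commands=[1, 0, 0, 0.015, 0, 1, 0, 0, 0.02, 0, 1, 0, 0, 0.026, 0, 1, 0.016, 0.014, 0, 4, 1, 0.016, 0.014, 0, 4, 1, 0.016, 0.014, 0, 4, 1, 0.016, 0.0145, 0, 3, 1, 0.016, 0.015, 0, 2, 1, 0, 0, 0, 0, 1, 0, 0, 0, 0])

```text
time_s: 5.4
tool_pos: [0.586, -0.2863, 0.0742]
tool_rot: [-0.497, -0.503, -0.498, 0.503]
contact_force: [-1.0, -0.5, -2.1]
gripper_width: 0.2
```

```bash
cat > snap.py <<'E'
import sys
from h import *
fn=sys.argv[1]
s=manip.observe(); im=viewer.capture("wrist"); cv2.imwrite(f'pics/{fn}.png',im[:,:,::-1])
np.save(fn+'.npy',[*s["tool_pos"],*s["tool_rot"]])
print(np.round(s["tool_pos"],4),"yaw",round(yaw(s),2),"F",np.round(s["contact_force"],1),"w",round(s["gripper_width"],3),"t",s["time_s"])
E
python3 snap.py w2
```

```text
[ 0.586  -0.2863  0.0742] yaw -0.61 F [-1.  -0.5 -2.1] w 0.2 t 5.4
```

View pics/w2.png

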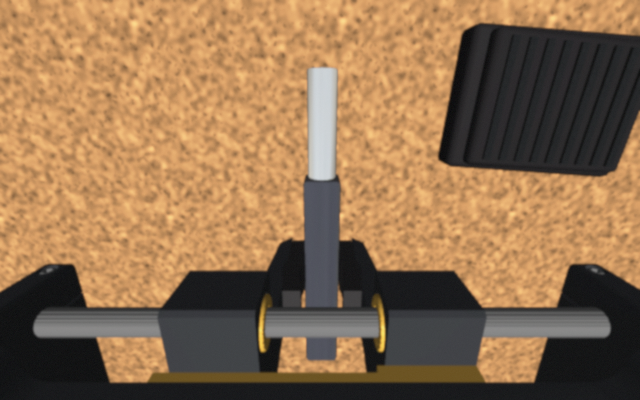

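Run:
```python
from h import *
s=manip.observe(); c=cam("wrist",s)
print(onz(c,(322,67.5),.0758).round(4), onz(c,(321.5,180),.078).round(4), onz(c,(321.5,240),.078).round(4))
```

```text
[ 0.5856 -0.193   0.0758] [ 0.5848 -0.2421  0.078 ] [ 0.5844 -0.2734  0.078 ]
```

Emit:
servo_tool(commands=[1, 0, 0.012, 0, 0, 1, 0, 0.01, 0, 0, 1, 0, 0.005, 0, 0, 1, 0, 0, 0, 0])

```text
time_s: 5.85
tool_pos: [0.5856, -0.2587, 0.0748]
tool_rot: [0.497, 0.503, 0.498, -0.502]
contact_force: [0.2, 0.5, -1.5]
gripper_width: 0.195
```

```bash
python3 snap.py w3
```

```text
[ 0.5856 -0.2587  0.0748] yaw -0.64 F [ 0.2  0.5 -1.5] w 0.195 t 5.85
```

View pics/w3.png

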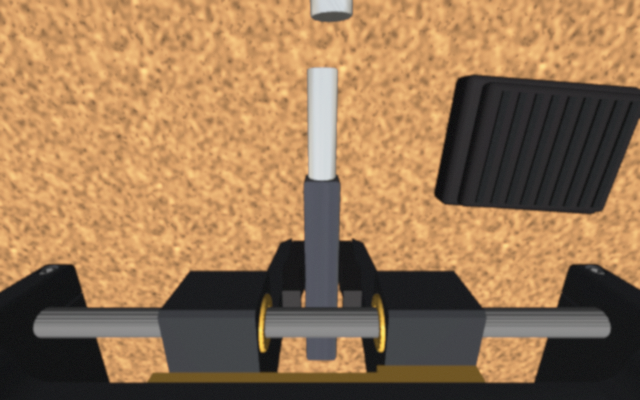

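Run:
```python
from h import *
s=manip.observe(); c=cam("wrist",s)
im=cv2.imread('pics/w3.png'); crop(im[:,:,::-1],280,380,0,100,6,'pics/w3c.png')
for u in (311,332,353): print(onz(c,(u,14),.070).round(4))
print(onz(c,(332,11),.079).round(4),onz(c,(332,21),.061).round(4), "tip",onz(c,(322,67.5),.0760).round(4))
```

```text
[ 0.5816 -0.1437  0.07  ]
[ 0.5905 -0.1438  0.07  ]
[ 0.5994 -0.1439  0.07  ]
[ 0.5902 -0.1449  0.079 ] [ 0.5908 -0.1444  0.061 ] tip [ 0.586  -0.1652  0.076 ]
```

View pics/w3c.png

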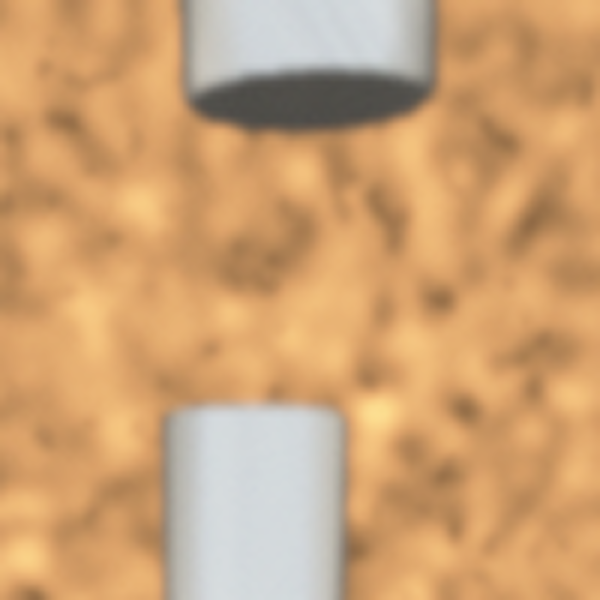

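Run:
```python
from h import *
im=viewer.capture("top"); cv2.imwrite('pics/top1.png',im[:,:,::-1]); c=cam("top")
im2=viewer.capture("scene"); cv2.imwrite('pics/sc1.png',im2[:,:,::-1])
crop(im,310,440,130,230,6,'pics/top1c.png'); crop(im2,220,350,110,250,5,'pics/sc1c.png')
```

```text
(no output)
```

View pics/top1c.png

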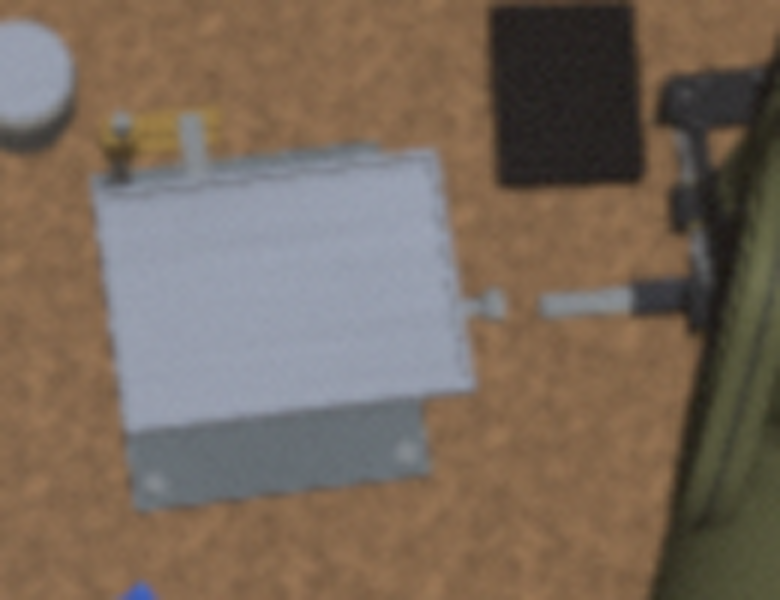

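View pics/sc1c.png

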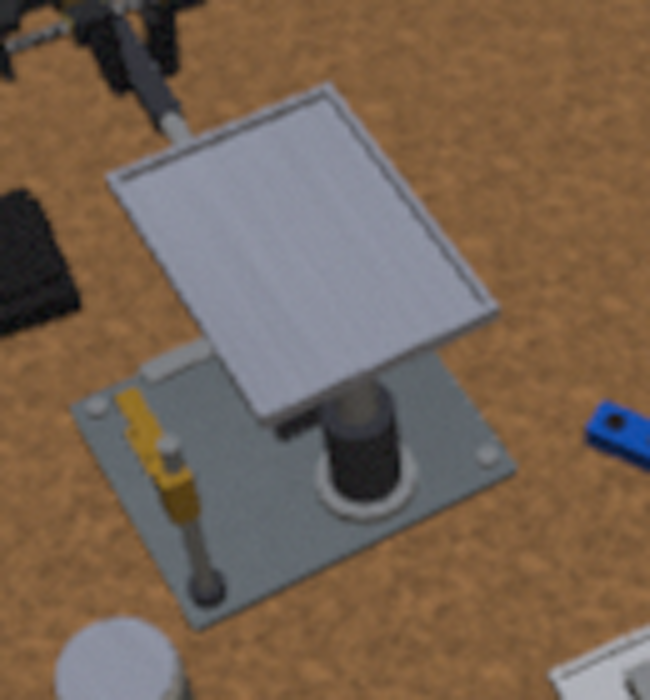

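Run:
```python
from h import *
ct,cs=cam("top"),cam("scene")
T=np.array([(95,178),(437,150),(476,388),(127,432)])/6+[310,130]
S=np.array([(265,417),(108,180),(332,85),(497,305)])/5+[220,110]
X=[]
for a,b in zip(T,S):
    p,e=tri(ct,a,cs,b); X.append(p); print(p.round(4),round(e,4), onz(ct,a,.165).round(4), onz(cs,b,.165).round(4))
X=np.array(X)
for X in (np.array([onz(ct,a,.165) for a in T]),np.array([onz(cs,a,.165) for a in S])):
  print(X.mean(0).round(4)); 
  y=(X[0]-X[1]+X[3]-X[2]);x=(X[0]+X[1]-X[2]-X[3]); print("yaw",-np.degrees(np.arctan2(y[0],y[1])),np.degrees(np.arctan2(x[1],x[0])),np.linalg.norm(y)/2,np.linalg.norm(x)/2)
B=np.array([(140,510),(430,472)])/6+[310,130]
Bs=np.array([(72,410),(200,628),(517,468)])/5+[220,110]
print([onz(ct,b,.01).round(4).tolist() for b in B],[onz(cs,b,.01).round(4).tolist() for b in Bs])
```

```text
[0.6539 0.0757 0.1635] 0.0069 [0.6563 0.0737 0.165 ] [0.6518 0.0794 0.165 ]
[ 0.6553 -0.1074  0.1532] 0.0003 [ 0.6519 -0.1055  0.165 ] [ 0.6575 -0.0962  0.165 ]
[ 0.5247 -0.1089  0.1557] 0.0016 [ 0.5234 -0.1079  0.165 ] [ 0.5276 -0.0995  0.165 ]
[0.522  0.0718 0.159 ] 0.0015 [0.5201 0.0725 0.165 ] [0.5247 0.0754 0.165 ]
[ 0.5879 -0.0168  0.165 ]
yaw -0.19756477033129946 0.7764886065385717 0.17979185497778657 0.13236605542467034
[ 0.5904 -0.0102  0.165 ]
yaw 1.4082035170921785 1.6418160107678823 0.17535114429667523 0.12856826592109918
[[0.5071, 0.0642, 0.01], [0.5107, -0.1011, 0.01]] [[0.7129, -0.0883, 0.01], [0.7081, 0.0772, 0.01], [0.5138, 0.0727, 0.01]]
```

Emit:
servo_tool(commands=[1, 0.004, 0.004, 0, 1, 1, 0.003, 0.006, 0, 0.6, 1, 0, 0.006, 0, 0, 1, 0, 0, 0, 0, 1, 0, 0, 0, 0], force=60)

```text
time_s: 6.5
tool_pos: [0.5924, -0.2443, 0.0747]
tool_rot: [0.504, 0.496, 0.504, -0.496]
contact_force: [-1.5, -0.4, -2.7]
gripper_width: 0.195
```

```bash
python3 snap.py w4
python3 - <<'E'
from h import *
im=cv2.imread('pics/w4.png'); crop(im[:,:,::-1],270,390,0,130,5,'pics/w4c.png')
E
```

```text
[ 0.5924 -0.2443  0.0747] yaw 0.89 F [-1.5 -0.4 -2.7] w 0.195 t 6.5
```

View pics/w4c.png

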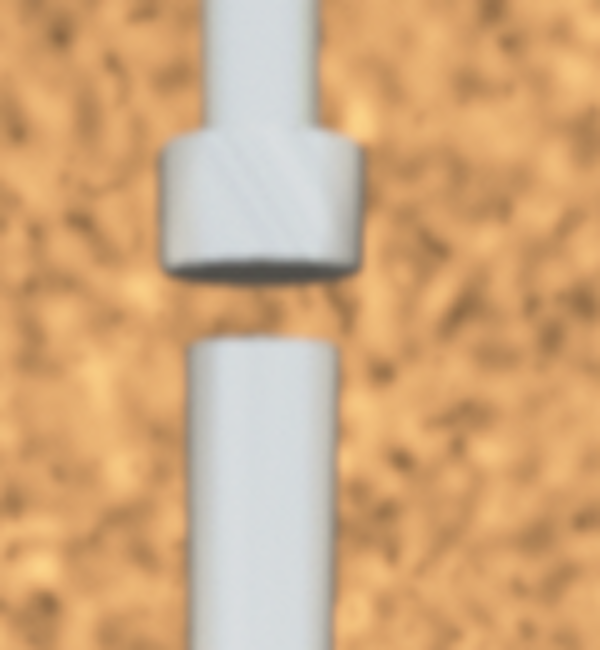

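Emit:
servo_tool(commands=[1, 0, 0.004, 0, 0, 1, 0, 0.004, 0, 0, 1, 0, 0.004, 0, 0, 1, 0, 0.004, 0, 0, 1, -0.0005, 0.004, 0, 0, 1, 0, 0.004, 0, 0, 1, 0, 0.004, 0, 0, 1, 0, 0.004, 0, 0, 1, 0, 0.004, 0, 0, 1, 0, 0, 0, 0])

```text
time_s: 7.55
tool_pos: [0.5918, -0.2129, 0.0754]
tool_rot: [0.505, 0.496, 0.501, -0.498]
contact_force: [-0.5, -7.2, -3.3]
gripper_width: 0.195
```

```bash
python3 snap.py w5
python3 - <<'E'
from h import *
im=cv2.imread('pics/w5.png'); crop(im[:,:,::-1],220,440,0,130,3.5,'pics/w5c.png')
E
```

```text
[ 0.5918 -0.2129  0.0754] yaw 0.73 F [-0.5 -7.2 -3.3] w 0.195 t 7.55
```

View pics/w5c.png

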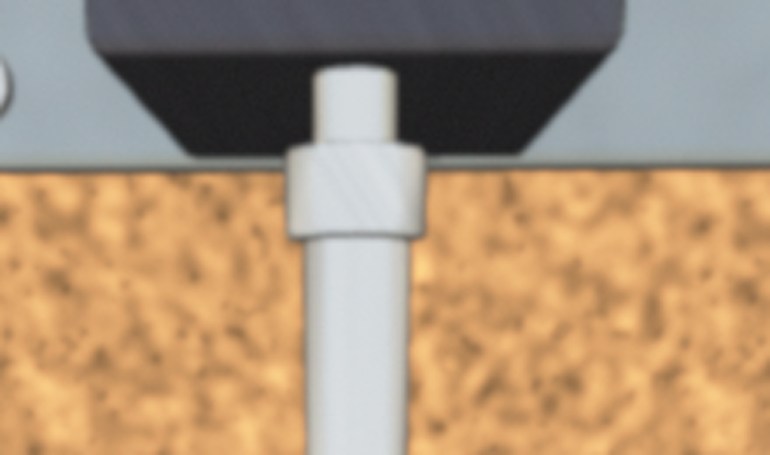

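Emit:
servo_tool(commands=[1, 0, 0.003, 0, 0, 1, 0, 0.003, 0, 0, 1, 0, 0.003, 0, 0, 1, 0, 0.002, 0, 0, 1, 0, 0.002, 0, 0, 1, 0, 0, 0, 0])

```text
time_s: 8.2
tool_pos: [0.5916, -0.2045, 0.0759]
tool_rot: [0.506, 0.495, 0.499, -0.5]
contact_force: [0.1, -13.6, -3.1]
gripper_width: 0.193
```

```bash
python3 snap.py w6
python3 - <<'E'
from h import *
im=cv2.imread('pics/w6.png'); crop(im[:,:,::-1],220,440,0,130,3.5,'pics/w6c.png')
E
```

```text
[ 0.5916 -0.2045  0.0759] yaw 0.57 F [  0.1 -13.6  -3.1] w 0.193 t 8.2
```

View pics/w6c.png

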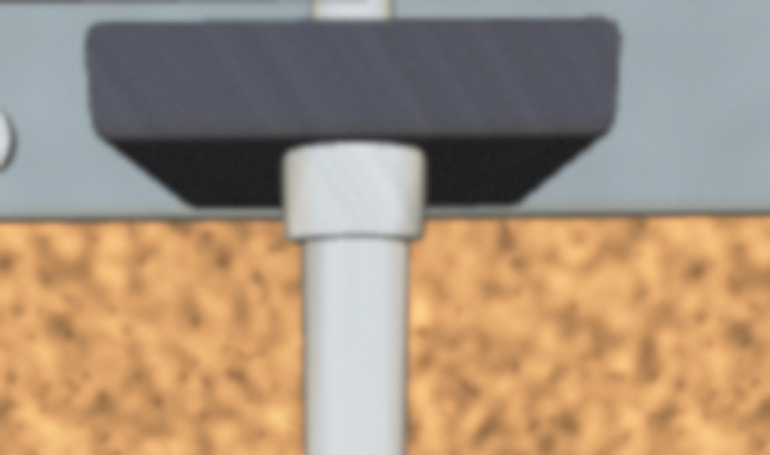

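Emit:
servo_tool(commands=[1, 0, 0.003, 0, 0, 1, 0, 0.002, 0, 0, 1, 0, 0, 0, 0])

```text
time_s: 8.55
tool_pos: [0.5915, -0.2043, 0.0765]
tool_rot: [0.507, 0.495, 0.496, -0.502]
contact_force: [-1.6, -21.8, -2.6]
gripper_width: 0.196
```

Emit:
servo_tool(commands=[1, 0, -0.01, 0, 0, 1, 0, -0.02, 0, 0, 1, 0, -0.03, 0, 0, 1, 0, -0.03, 0, 0, 1, 0, -0.03, 0, 0, 1, 0, -0.03, 0, 0, 1, 0, 0, -0.02, 0, 1, 0, 0, -0.02, 0, 1, 0, 0, -0.01, 0, 1, 0, 0, -0.004, 0, 1, 0, 0, 0, 0])

```text
time_s: 9.65
tool_pos: [0.5919, -0.34, 0.0205]
tool_rot: [0.504, 0.496, 0.504, -0.496]
contact_force: [-0.1, -0.0, -3.4]
gripper_width: 0.198
```

```bash
python3 snap.py w7
```

```text
[ 0.5919 -0.34    0.0205] yaw 0.89 F [-0.1 -0.  -3.4] w 0.198 t 9.65
```

View pics/w7.png

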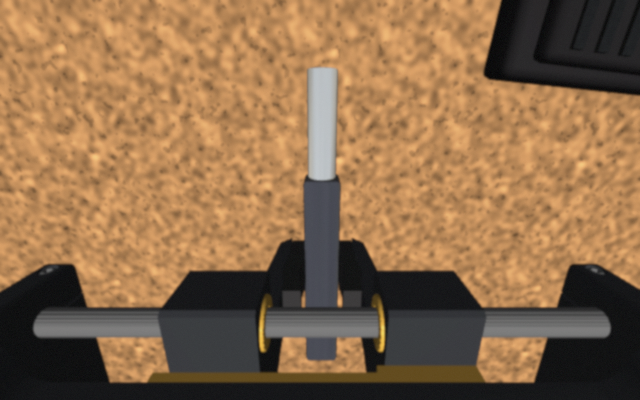

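Punch still centred and level in the jaws (tip at 322,68). Lower the last millimetres in small steps.

Emit:
servo_tool(commands=[1, 0, 0, -0.003, 0, 1, 0, 0, -0.002, 0, 1, 0, 0, -0.001, 0, 1, 0, 0, 0, 0])

```text
time_s: 10.1
tool_pos: [0.5918, -0.3406, 0.0148]
tool_rot: [0.504, 0.496, 0.504, -0.496]
contact_force: [-0.3, -0.3, -3.2]
gripper_width: 0.199
```

Emit:
servo_tool(commands=[1, 0, 0, -0.001, 0, 1, 0, 0, -0.001, 0, 1, 0, 0, 0, 0])

```text
time_s: 10.4
tool_pos: [0.592, -0.3408, 0.0144]
tool_rot: [0.504, 0.496, 0.504, -0.496]
contact_force: [-2.5, 1.9, 6.4]
gripper_width: 0.197
```

Emit:
servo_tool(commands=[0.4, 0, 0, 0, 0, 0.4, 0, 0, 0, 0, 0.4, 0, 0, 0, 0, 0.4, 0, 0, 0.01, 0, 0.4, 0, 0, 0.03, 0, 0.4, 0, 0, 0.045, 0, 0.4, 0, 0, 0.045, 0, 0.4, 0, 0, 0.045, 0, 0.4, -0.01, 0.0, 0.045, 0])

```text
time_s: 11.3
tool_pos: [0.5829, -0.3401, 0.2354]
tool_rot: [0.505, 0.496, 0.503, -0.495]
contact_force: [0.7, -0.5, -0.5]
gripper_width: 0.598
```

```bash
python3 snap.py w8
```

```text
[ 0.5829 -0.3401  0.2354] yaw 0.93 F [ 0.7 -0.5 -0.5] w 0.598 t 11.3
```

View pics/w8.png

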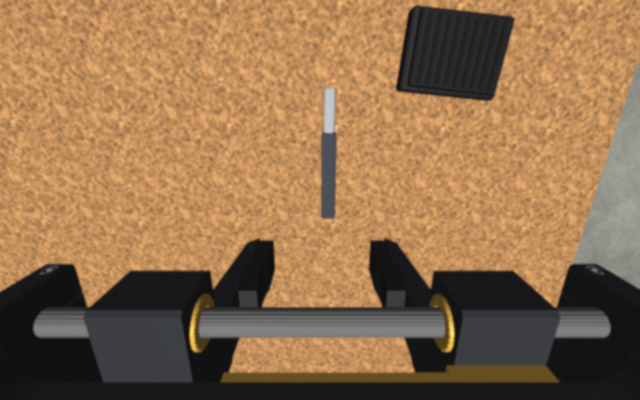

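Emit:
servo_tool(commands=[0.4, -0.0064, 0.0388, 0.02, 5.4, 0.4, -0.0064, 0.0388, 0.02, 5.4, 0.4, -0.0064, 0.0388, 0.015, 5.4, 0.4, -0.0064, 0.0388, 0, 5.4, 0.4, -0.0064, 0.0388, 0, 5.4, 0.4, -0.0064, 0.0388, 0, 5.4, 0.4, -0.0064, 0.0388, 0, 5.4, 0.4, -0.0064, 0.0388, 0, 5.4, 0.4, -0.0064, 0.0388, 0, 5.4, 0.4, -0.0064, 0.0388, 0, 5.4, 0.4, -0.0064, 0.0388, 0, 5.4, 0.4, -0.0064, 0.0388, 0, 5.4, 0.4, -0.0064, 0.0388, 0, 5.4, 0.4, -0.0064, 0.0388, 0, 5.4, 0.4, -0.0064, 0.0388, 0, 5.4, 0.4, -0.0064, 0.0388, 0, 5.4, 0.4, 0, 0, 0, 0, 0.4, 0, 0, 0, 0])

```text
time_s: 13.15
tool_pos: [0.4792, 0.2806, 0.2879]
tool_rot: [0.707, 0.017, 0.707, -0.017]
contact_force: [0.5, -0.8, -0.5]
gripper_width: 0.599
```

```bash
python3 snap.py w9
python3 - <<'E'
from h import *
im=viewer.capture("scene"); cv2.imwrite('pics/sc2.png',im[:,:,::-1]); crop(im,180,330,90,250,4,'pics/sc2c.png')
E
```

```text
[0.4792 0.2806 0.2879] yaw 87.32 F [ 0.5 -0.8 -0.5] w 0.599 t 13.15
```

View pics/w9.png

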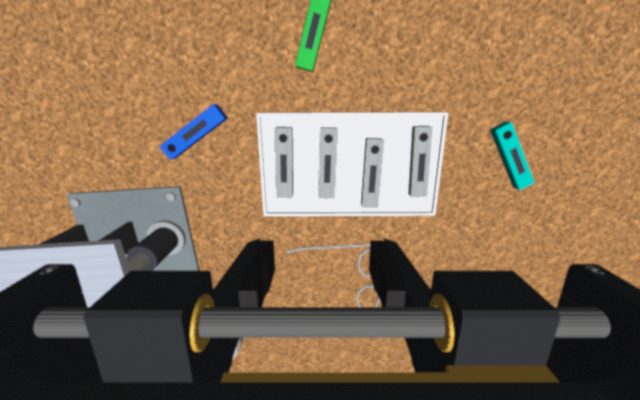

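View pics/sc2c.png

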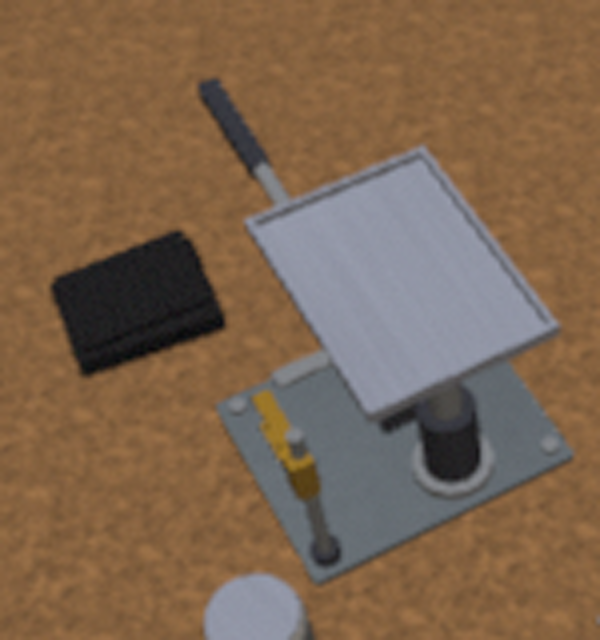

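```bash
cat > bars.py <<'E'
import sys
from h import *
def bars(fn,zoff=0.0,ztop=.022,roi=(258,450,112,215),thr=205):
    v=np.load(fn+'.npy'); c=cam("wrist",dict(tool_pos=v[:3],tool_rot=v[3:]))
    im=cv2.imread(f'pics/{fn}.png'); g=cv2.cvtColor(im,cv2.COLOR_BGR2GRAY)
    m=np.zeros(g.shape,np.uint8); x0,x1,y0,y1=roi; m[y0:y1,x0:x1]=(g[y0:y1,x0:x1]<thr)
    n,l,st,ce=cv2.connectedComponentsWithStats(m); out=[]
    for i in range(1,n):
        if st[i,4]>300:
            P=np.argwhere(l==i)[:,::-1].astype(np.float32); (a,b),(w,h),t=cv2.minAreaRect(P)
            B=cv2.boxPoints(((a,b),(w+1,h+1),t)); X=np.array([onz(c,p,ztop) for p in B])
            e=X[1]-X[0] if np.linalg.norm(X[1]-X[0])>np.linalg.norm(X[2]-X[1]) else X[2]-X[1]
            ang=(np.degrees(np.arctan2(e[1],e[0]))+90)%180-90
            print(st[i],"ctr",X.mean(0).round(4),"sides",np.linalg.norm(np.diff(X,axis=0),axis=1)[:2].round(4),"ang",ang.round(1)); out.append((X.mean(0),ang))
    return out
if __name__=="__main__": bars("w9")
E
python3 bars.py
```

```text
[ 258  112  192  103 1042] ctr [0.4863 0.3244 0.022 ] sides [0.253  0.1472] ang 87.4
[266 116 179  98 443] ctr [0.5414 0.3467 0.022 ] sides [0.2803 0.1182] ang -63.6
[ 408  125   24   72 1420] ctr [0.4849 0.4157 0.022 ] sides [0.1023 0.0288] ang -0.6
[ 274  126   20   72 1284] ctr [0.4776 0.2271 0.022 ] sides [0.0267 0.1015] ang -4.4
[ 318  127   20   72 1173] ctr [0.4816 0.2875 0.022 ] sides [0.1021 0.025 ] ang -5.4
[ 360  137   24   71 1258] ctr [0.498  0.3485 0.022 ] sides [0.1012 0.0267] ang -5.4
```

Run:
```python
from h import *
fn='w9'; v=np.load(fn+'.npy'); c=cam("wrist",dict(tool_pos=v[:3],tool_rot=v[3:]))
g=cv2.cvtColor(cv2.imread(f'pics/{fn}.png'),cv2.COLOR_BGR2GRAY)
m=np.zeros(g.shape,np.uint8); m[112:215,258:450]=g[112:215,258:450]<205
n,l,st,ce=cv2.connectedComponentsWithStats(m)
for i in range(1,n):
    if 1100<st[i,4]<1500:
        P=np.argwhere(l==i)[:,::-1]; P=P[(P[:,1]>P[:,1].min()+6)&(P[:,1]<P[:,1].max()-6)]
        rows=sorted(set(P[:,1])); L=np.array([onz(c,(P[P[:,1]==r,0].min()-.5,r),.022)[:2] for r in rows]); R=np.array([onz(c,(P[P[:,1]==r,0].max()+.5,r),.022)[:2] for r in rows])
        M=(L+R)/2; k=np.polyfit(M[:,0],M[:,1],1); print(round(ce[i][0]),"ang",np.degrees(np.arctan(k[0])).round(1),"y at x=.48",np.polyval(k,.48).round(4),"width",np.linalg.norm(R-L,axis=1).mean().round(4))
crop(cv2.imread('pics/w9.png')[:,:,::-1],250,460,100,225,3.6,'pics/w9c.png')
```

```text
419 ang -0.7 y at x=.48 0.4154 width 0.0277
284 ang -3.9 y at x=.48 0.2281 width 0.0254
327 ang -4.4 y at x=.48 0.2877 width 0.0231
371 ang -4.1 y at x=.48 0.3502 width 0.0255
```

View pics/w9c.png

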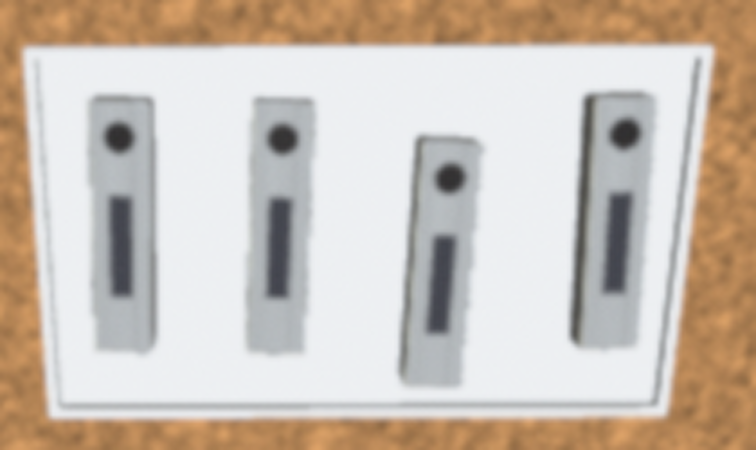

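Emit:
servo_tool(commands=[0.48, 0.003, 0.007, -0.035, -1, 0.48, 0, 0, -0.035, 0, 0.48, 0, 0, -0.035, 0, 0.48, 0, 0, -0.035, 0, 0.48, 0, 0, -0.035, 0, 0.48, 0, 0, -0.03, 0, 0.48, 0, 0, 0, 0], force=40)

```text
time_s: 13.95
tool_pos: [0.4811, 0.2838, 0.0797]
tool_rot: [0.705, 0.022, 0.708, -0.026]
contact_force: [-1.0, -0.1, -0.3]
gripper_width: 0.515
```

```bash
python3 snap.py w10
```

```text
[0.4811 0.2838 0.0797] yaw 86.12 F [-1.  -0.1 -0.3] w 0.515 t 13.95
```

View pics/w10.png

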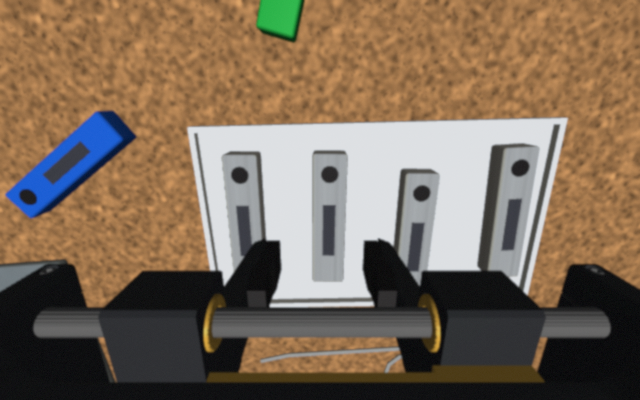

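Run:
```python
from h import *
v=np.load('w10.npy'); c=cam("wrist",dict(tool_pos=v[:3],tool_rot=v[3:]))
X=np.array([onz(c,p,.022) for p in [(312.5,154),(347,154),(344,283),(311.5,283)]]); print(X.round(4),X.mean(0).round(4),np.linalg.norm(np.diff(X,axis=0),axis=1).round(4))
a=(X[3]+X[2]-X[0]-X[1]);print(np.degrees(np.arctan2(a[1],a[0])))
X=np.array([onz(c,p,.022) for p in [(492,144),(498,285),(224,152),(260,245)]]); print(X.round(3))
print(proj(c,[*v[:2],.022]))
```

```text
[[0.4321 0.2801 0.022 ]
 [0.4336 0.3031 0.022 ]
 [0.5337 0.2968 0.022 ]
 [0.5322 0.2717 0.022 ]] [0.4829 0.2879 0.022 ] [0.0231 0.1003 0.0252]
-4.226834170671739
[[0.433 0.399 0.022]
 [0.543 0.416 0.022]
 [0.427 0.221 0.022]
 [0.497 0.236 0.022]]
[322.74694707 221.29820079]
```

Emit:
servo_tool(commands=[0.48, 0.002, 0.004, -0.015, -0.3, 0.48, 0, 0, -0.02, 0, 0.48, 0, 0, -0.018, 0, 0.48, 0, 0, -0.01, 0, 0.48, 0, 0, 0, 0, 1, 0, 0, 0, 0, 1, 0, 0, 0, 0, 1, 0, 0, 0, 0, 1, 0, 0, 0, 0, 1, 0, 0, 0, 0])

```text
time_s: 15.0
tool_pos: [0.4849, 0.2904, 0.0206]
tool_rot: [0.707, 0.025, 0.706, -0.025]
contact_force: [-0.1, -2.5, 5.7]
gripper_width: 0.267
```

Emit:
servo_tool(commands=[1, 0, 0, 0.01, 0, 1, 0, 0, 0.02, 0, 1, 0, 0, 0.03, 0, 1, 0, 0, 0.03, 0, 1, 0, 0, 0, 0])

```text
time_s: 15.5
tool_pos: [0.4864, 0.2931, 0.1135]
tool_rot: [0.709, 0.027, 0.705, -0.023]
contact_force: [-0.3, 1.0, -2.3]
gripper_width: 0.265
```

```bash
python3 snap.py w11
```

```text
[0.4864 0.2931 0.1135] yaw 85.95 F [-0.3  1.  -2.3] w 0.265 t 15.5
```

View pics/w11.png

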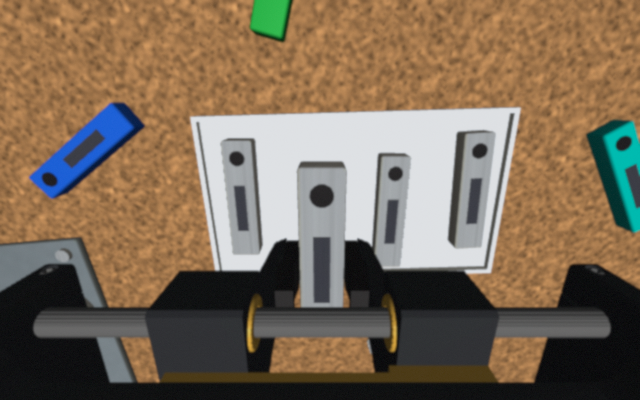

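Emit:
servo_tool(commands=[1, 0, -0.01, 0.04, 0.5, 1, 0.01, -0.03, 0.04, 0.5, 1, 0.01, -0.035, 0.035, 0.5, 1, 0.01, -0.035, 0, 0.5, 1, 0.01, -0.035, 0, 0.5, 1, 0.012, -0.035, 0, 0.5, 1, 0.012, -0.035, 0, 0.5, 1, 0.01, -0.035, 0, 0.5, 1, 0.01, -0.035, 0, 0.5, 1, 0.01, -0.035, 0, 0.5, 1, 0.01, -0.025, 0, 0, 1, 0, -0.014, 0, 0, 1, 0, 0, 0, 0, 1, 0, 0, 0, 0])

```text
time_s: 16.95
tool_pos: [0.5873, -0.065, 0.2229]
tool_rot: [0.706, -0.006, 0.708, 0.007]
contact_force: [0.5, 0.2, -3.3]
gripper_width: 0.265
```

```bash
python3 snap.py w12
python3 - <<'E'
from h import *
im=viewer.capture("scene"); cv2.imwrite('pics/sc3.png',im[:,:,::-1]); crop(im,180,360,90,250,4,'pics/sc3c.png')
E
```

```text
[ 0.5873 -0.065   0.2229] yaw 91.05 F [ 0.5  0.2 -3.3] w 0.265 t 16.95
```

View pics/w12.png

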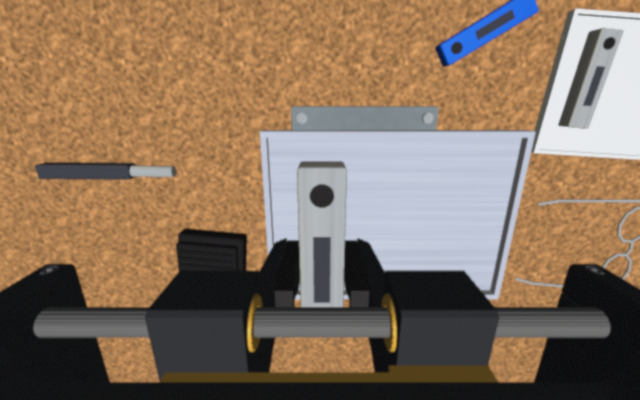

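View pics/sc3c.png

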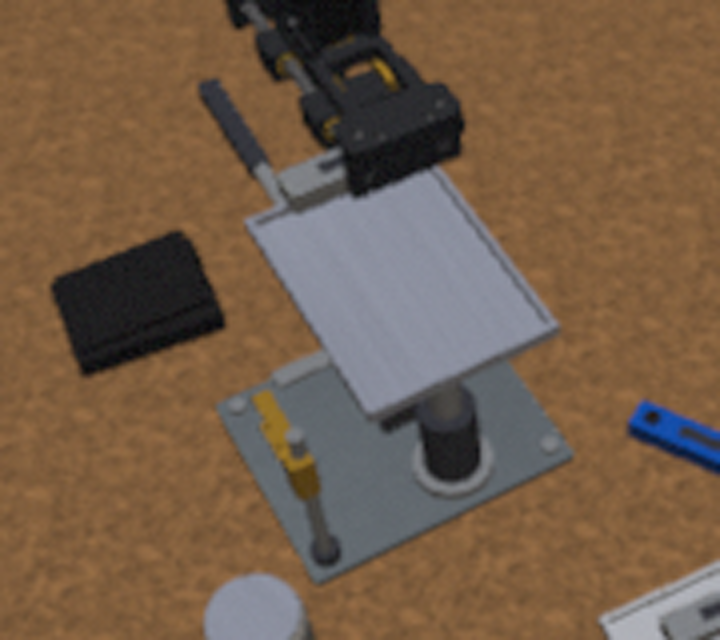

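Run:
```python
from h import *
v=np.load('w12.npy'); c=cam("wrist",dict(tool_pos=v[:3],tool_rot=v[3:]))
for z in(.162,.165):
  X=np.array([onz(c,p,z) for p in [(261,132),(534,133),(497,298)]]); print(X.round(4),np.linalg.norm(np.diff(X,axis=0),axis=1).round(4),((X[0]+X[2])/2).round(4))
zt=.2229+.0014
X=np.array([onz(c,p,zt) for p in [(298,167),(346,167),(343,307),(301,307)]]);print("bar",X.round(4),X.mean(0).round(4))
```

```text
[[ 0.5254 -0.1068  0.162 ]
 [ 0.5226  0.0748  0.162 ]
 [ 0.6529  0.0771  0.162 ]] [0.1816 0.1304] [ 0.5891 -0.0149  0.162 ]
[[ 0.525  -0.1062  0.165 ]
 [ 0.5223  0.0727  0.165 ]
 [ 0.6507  0.0749  0.165 ]] [0.1789 0.1284] [ 0.5879 -0.0156  0.165 ]
bar [[ 0.5348 -0.0777  0.2243]
 [ 0.5344 -0.0549  0.2243]
 [ 0.6141 -0.053   0.2243]
 [ 0.6145 -0.0764  0.2243]] [ 0.5744 -0.0655  0.2243]
```

Emit:
servo_tool(commands=[1, 0.003, 0, -0.01, 0, 1, 0, 0, -0.012, 0, 1, 0, 0, -0.01, 0, 1, 0, 0, -0.006, 0, 1, 0, 0, -0.004, 0, 1, 0, 0, -0.002, 0, 1, 0, 0, -0.002, 0, 1, 0, 0, -0.002, 0, 1, 0, 0, -0.002, 0, 1, 0, 0, -0.002, 0, 1, 0, 0, -0.002, 0, 1, 0, 0, -0.002, 0, 1, 0, 0, -0.002, 0, 1, 0, 0, -0.002, 0, 1, 0, 0, 0, 0])

```text
time_s: 18.55
tool_pos: [0.5914, -0.067, 0.1635]
tool_rot: [0.707, -0.006, 0.707, 0.006]
contact_force: [-0.2, -0.4, -1.1]
gripper_width: 0.264
```

Emit:
servo_tool(commands=[1, 0, 0, -0.002, 0, 1, 0, 0, -0.002, 0, 1, 0, 0, -0.002, 0, 1, 0, 0, 0, 0, 1, 0, 0, 0, 0])

```text
time_s: 19.05
tool_pos: [0.5914, -0.067, 0.1577]
tool_rot: [0.707, -0.006, 0.707, 0.006]
contact_force: [-0.5, -0.3, 0.6]
gripper_width: 0.265
```

Emit:
servo_tool(commands=[0.62, 0, 0, 0, 0, 0.62, 0, 0, 0, 0, 0.62, 0, 0, 0, 0, 0.6, 0, 0, 0.008, 0, 0.6, 0, 0, 0.02, 0, 0.6, 0, 0, 0.035, 0, 0.6, 0, 0, 0.035, 0])

```text
time_s: 19.75
tool_pos: [0.5907, -0.0668, 0.2569]
tool_rot: [0.707, -0.006, 0.707, 0.006]
contact_force: [0.3, -0.2, -0.0]
gripper_width: 0.399
```

```bash
python3 snap.py w13
python3 - <<'E'
from h import *
im=viewer.capture("scene"); cv2.imwrite('pics/sc4.png',im[:,:,::-1]); crop(im,180,360,90,250,4,'pics/sc4c.png')
E
```

```text
[ 0.5907 -0.0668  0.2569] yaw 90.97 F [ 0.3 -0.2 -0. ] w 0.399 t 19.75
```

View pics/w13.png

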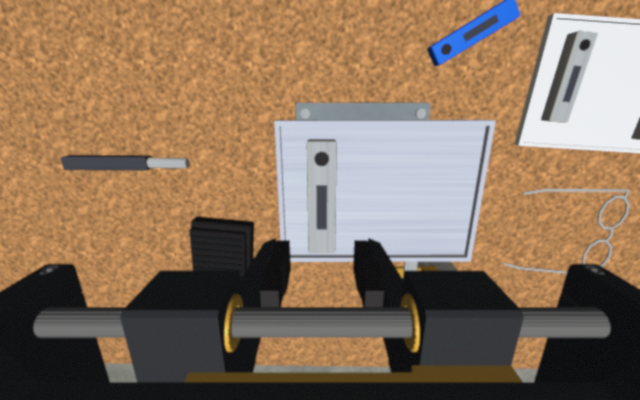

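View pics/sc4c.png

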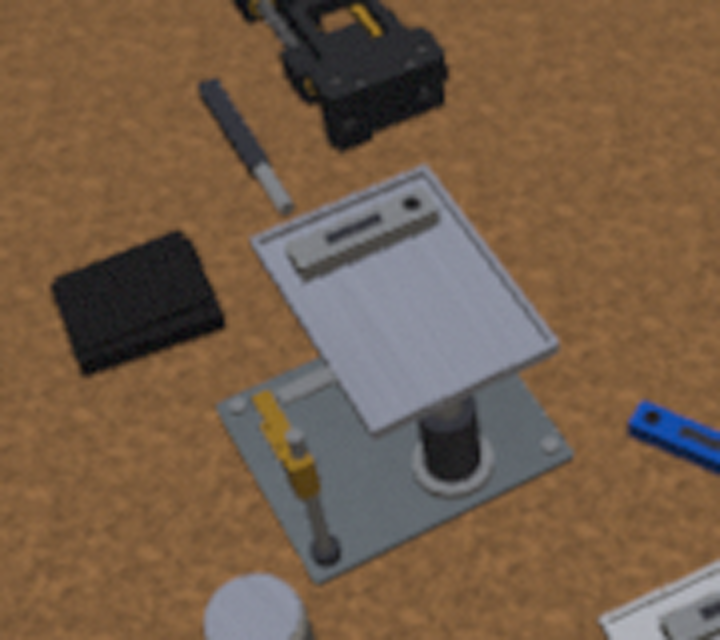

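Emit:
servo_tool(commands=[0.48, -0.008, 0.03, 0.01, 0, 0.48, -0.0085, 0.038, 0, -0.5, 0.48, -0.0085, 0.038, 0, -0.5, 0.48, -0.0085, 0.038, 0, -0.5, 0.48, -0.0085, 0.038, 0, -0.5, 0.48, -0.0085, 0.038, 0, -0.5, 0.48, -0.0085, 0.038, 0, -0.5, 0.48, -0.0085, 0.038, -0.02, -0.5, 0.48, -0.0085, 0.038, -0.03, -0.5, 0.48, -0.0085, 0.038, -0.03, -0.5, 0.48, -0.0085, 0.038, -0.03, -0.5, 0.48, 0, 0.006, -0.03, 0, 0.48, 0, 0, -0.03, 0, 0.48, 0, 0, -0.02, 0, 0.48, 0, 0, 0, 0])

```text
time_s: 21.35
tool_pos: [0.4962, 0.3477, 0.0728]
tool_rot: [0.705, 0.023, 0.708, -0.026]
contact_force: [-0.9, 0.4, 0.2]
gripper_width: 0.519
```

```bash
python3 snap.py w14
```

```text
[0.4962 0.3477 0.0728] yaw 86.0 F [-0.9  0.4  0.2] w 0.519 t 21.35
```

View pics/w14.png

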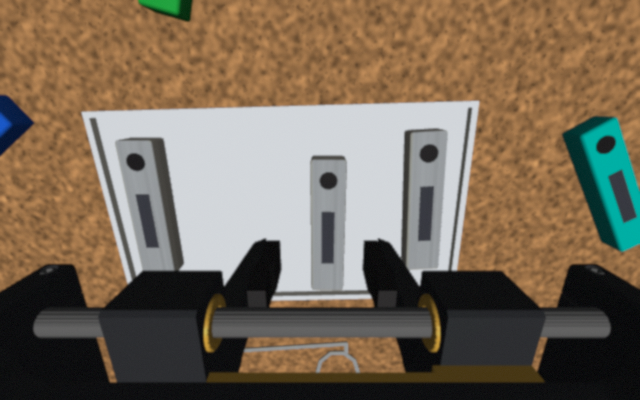

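Run:
```python
from h import *
v=np.load('w14.npy'); c=cam("wrist",dict(tool_pos=v[:3],tool_rot=v[3:]))
X=np.array([onz(c,p,.022) for p in [(310.5,160),(347,160),(344,290),(310,290)]]); print(X.round(4),X.mean(0).round(4),np.linalg.norm(np.diff(X,axis=0),axis=1).round(4))
a=(X[3]+X[2]-X[0]-X[1]);print(np.degrees(np.arctan2(a[1],a[0])))
X=np.array([onz(c,p,.022) for p in [(416,130),(447,130),(440,272)]]); print(X.round(3))
```

```text
[[0.4498 0.3429 0.022 ]
 [0.4515 0.3666 0.022 ]
 [0.5503 0.3602 0.022 ]
 [0.5486 0.3346 0.022 ]] [0.5001 0.3511 0.022 ] [0.0237 0.099  0.0256]
-4.287361099464369
[[0.435 0.411 0.022]
 [0.437 0.43  0.022]
 [0.539 0.431 0.022]]
```

Emit:
servo_tool(commands=[0.48, 0.003, 0.002, -0.015, -0.3, 0.48, 0, 0, -0.02, 0, 0.48, 0, 0, -0.013, 0, 0.48, 0, 0, -0.007, 0, 0.48, 0, 0, 0, 0])

```text
time_s: 21.9
tool_pos: [0.5009, 0.3508, 0.02]
tool_rot: [0.706, 0.027, 0.707, -0.027]
contact_force: [0.1, 0.2, -0.1]
gripper_width: 0.52
```

Emit:
servo_tool(commands=[0.8, 0, 0, -0.001, 0, 1, 0, 0, 0, 0, 1, 0, 0, 0, 0, 1, 0, 0, 0, 0, 1, 0, 0, 0, 0, 1, 0, 0, 0.01, 0, 1, 0, 0, 0.02, 0, 1, 0, 0, 0.03, 0, 1, 0, 0, 0.035, 0])

```text
time_s: 22.8
tool_pos: [0.5001, 0.3501, 0.1148]
tool_rot: [0.706, 0.026, 0.708, -0.028]
contact_force: [0.6, 0.1, -2.7]
gripper_width: 0.269
```

```bash
python3 snap.py w15
```

```text
[0.5001 0.3501 0.1148] yaw 85.66 F [ 0.6  0.1 -2.7] w 0.269 t 22.8
```

View pics/w15.png

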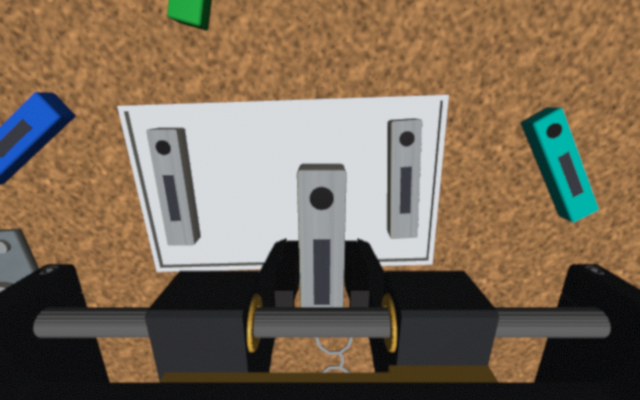

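Emit:
servo_tool(commands=[1, 0, -0.01, 0.04, 0.5, 1, 0.009, -0.03, 0.04, 0.5, 1, 0.009, -0.035, 0.025, 0.5, 1, 0.009, -0.035, 0, 0.5, 1, 0.009, -0.035, 0, 0.5, 1, 0.009, -0.035, 0, 0.5, 1, 0.009, -0.035, 0, 0.5, 1, 0.009, -0.035, 0, 0.5, 1, 0.009, -0.035, 0, 0.5, 1, 0.009, -0.035, 0, 0.8, 1, 0.009, -0.025, -0.01, 0, 1, 0, -0.015, -0.01, 0, 1, 0, 0, 0, 0, 1, 0, 0, 0, 0])

```text
time_s: 24.25
tool_pos: [0.5901, -0.0067, 0.1987]
tool_rot: [0.707, -0.006, 0.708, 0.007]
contact_force: [-0.1, 1.3, -2.5]
gripper_width: 0.265
```

```bash
python3 snap.py w16
```

```text
[ 0.5901 -0.0067  0.1987] yaw 91.04 F [-0.1  1.3 -2.5] w 0.265 t 24.25
```

View pics/w16.png

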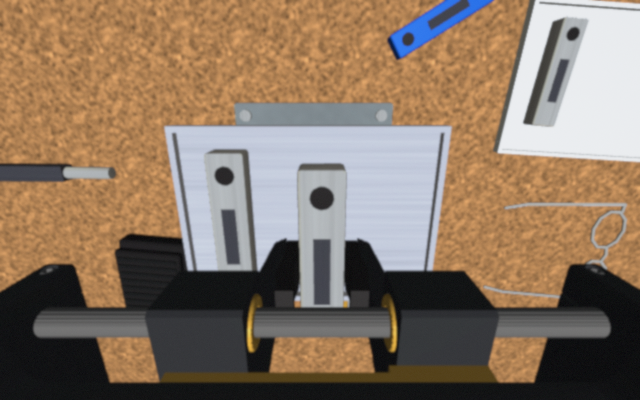

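Emit:
servo_tool(commands=[1, 0, -0.002, -0.01, 0, 1, 0, 0, -0.012, 0, 1, 0, 0, -0.008, 0, 1, 0, 0, -0.005, 0, 1, 0, 0, -0.003, 0, 1, 0, 0, -0.002, 0, 1, 0, 0, -0.002, 0, 1, 0, 0, -0.002, 0, 1, 0, 0, -0.002, 0, 1, 0, 0, -0.002, 0, 1, 0, 0, -0.002, 0, 1, 0, 0, -0.002, 0, 1, 0, 0, -0.002, 0, 1, 0, 0, -0.002, 0, 1, 0, 0, 0, 0])

```text
time_s: 25.8
tool_pos: [0.5912, -0.0104, 0.1429]
tool_rot: [0.707, -0.006, 0.707, 0.006]
contact_force: [0.4, -0.2, 0.4]
gripper_width: 0.268
```

Emit:
servo_tool(commands=[1, 0, 0, -0.002, 0, 1, 0, 0, 0, 0])

```text
time_s: 26.0
tool_pos: [0.5912, -0.0104, 0.1409]
tool_rot: [0.707, -0.006, 0.707, 0.006]
contact_force: [0.2, 0.3, 0.0]
gripper_width: 0.268
```

Emit:
servo_tool(commands=[0.62, 0, 0, 0, 0, 0.62, 0, 0, 0, 0, 0.62, 0, 0, 0, 0, 0.6, 0, 0, 0.008, 0, 0.6, 0, 0, 0.02, 0, 0.6, 0, 0, 0.035, 0, 0.6, 0, 0, 0.035, 0, 0.6, 0, 0.03, 0.02, 0, 0.6, 0, 0.03, 0, 0, 0.6, 0, 0, 0, 0])

```text
time_s: 27.0
tool_pos: [0.5911, 0.0558, 0.261]
tool_rot: [0.708, -0.007, 0.706, 0.01]
contact_force: [-0.4, 0.1, 0.2]
gripper_width: 0.4
```

```bash
python3 snap.py w17
python3 - <<'E'
from h import *
im=viewer.capture("scene"); cv2.imwrite('pics/sc5.png',im[:,:,::-1]); crop(im,210,320,110,250,5,'pics/sc5c.png')
E
```

```text
[0.5911 0.0558 0.261 ] yaw 91.37 F [-0.4  0.1  0.2] w 0.4 t 27.0
```

View pics/w17.png

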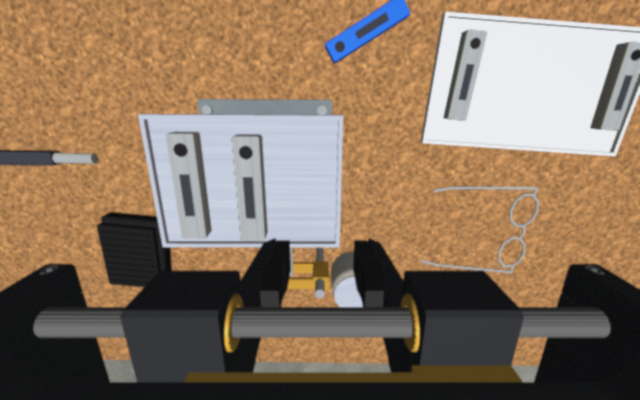

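View pics/sc5c.png

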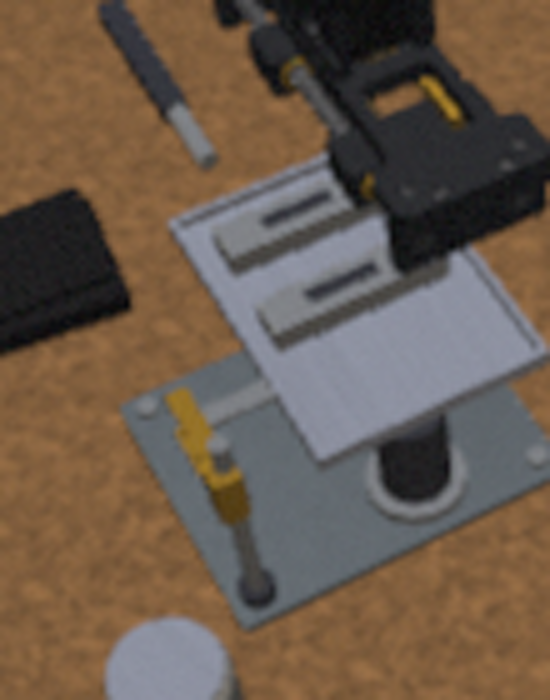

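Emit:
servo_tool(commands=[0.6, 0.02, 0.03, 0, 0, 0.6, 0.03, 0.025, 0, 0, 0.6, 0.03, 0, -0.02, 0, 0.6, 0.005, 0, -0.03, 0, 0.6, 0, 0, -0.03, 0, 0.6, 0, 0, 0, 0])

```text
time_s: 27.7
tool_pos: [0.6732, 0.1014, 0.174]
tool_rot: [0.704, -0.007, 0.71, 0.004]
contact_force: [-1.2, 0.5, -0.4]
gripper_width: 0.399
```

```bash
python3 snap.py w18
```

```text
[0.6732 0.1014 0.174 ] yaw 90.87 F [-1.2  0.5 -0.4] w 0.399 t 27.7
```

View pics/w18.png

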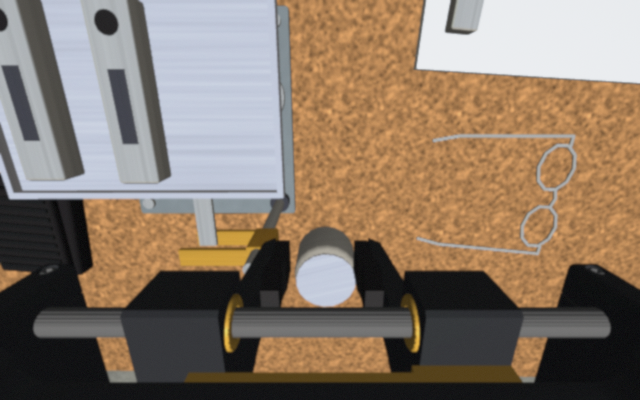

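Run:
```python
from h import *
im=cv2.imread('pics/w18.png'); crop(im[:,:,::-1],150,300,180,280,5.2,'pics/w18c.png')
```

```text
(no output)
```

View pics/w18c.png

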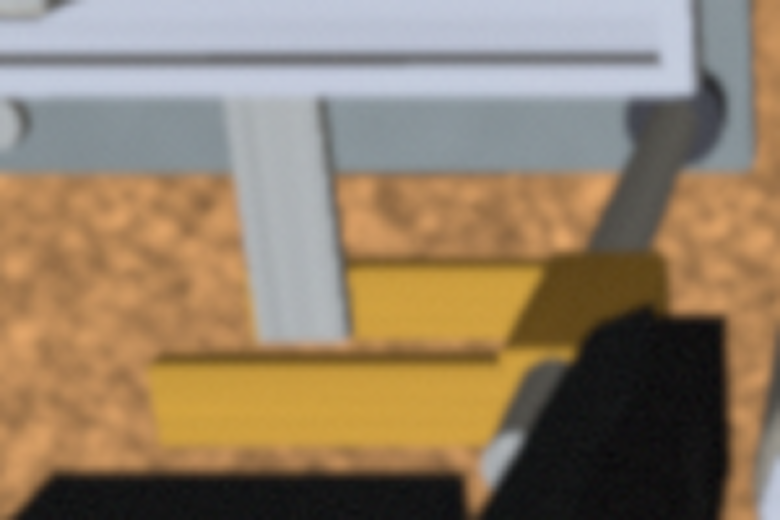

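Run:
```python
from h import *
v=np.load('w18.npy'); c=cam("wrist",dict(tool_pos=v[:3],tool_rot=v[3:]))
P=lambda x,y:(150+x/5.2,180+y/5.2)
def onx(uv,x): o,d=ray(c,uv); return o+d*(x-o[0])/d[0]
print("cam",ray(c,(0,0))[0].round(4))
for X in(.684,.688,.692,.696):
    print(X,"upF top",onx(P(300,352),X).round(4),"upF bot",onx(P(300,362),X).round(4),"loF top",onx(P(400,259),X).round(4),"loF top b",onx(P(400,267),X).round(4), "tip(X-.002)",onx(P(305,341),X-.002).round(4))
    a=onx(P(265,341),X-.002);b=onx(P(348,341),X-.002);print("  tip width",np.linalg.norm(a-b).round(4))
```

```text
cam [0.5914 0.1002 0.3133]
0.684 upF top [0.684  0.0257 0.1381] upF bot [0.684  0.0266 0.1408] loF top [0.684  0.0294 0.1092] loF top b [0.684  0.0303 0.1119] tip(X-.002) [0.682  0.0268 0.139 ]
  tip width 0.0104
0.688 upF top [0.688  0.0224 0.1306] upF bot [0.688  0.0235 0.1333] loF top [0.688  0.0264 0.1004] loF top b [0.688  0.0272 0.1032] tip(X-.002) [0.686  0.0236 0.1313]
  tip width 0.0108
0.692 upF top [0.692  0.0192 0.123 ] upF bot [0.692  0.0203 0.1259] loF top [0.692  0.0233 0.0915] loF top b [0.692  0.0242 0.0945] tip(X-.002) [0.69   0.0203 0.1236]
  tip width 0.0113
0.696 upF top [0.696  0.016  0.1154] upF bot [0.696  0.0171 0.1184] loF top [0.696  0.0202 0.0827] loF top b [0.696  0.0212 0.0858] tip(X-.002) [0.694  0.0171 0.1159]
  tip width 0.0117
```

Run:
```python
from h import *
im=viewer.capture("scene"); cv2.imwrite('pics/sc6.png',im[:,:,::-1]); crop(im,230,280,170,235,9,'pics/sc6c.png')
im=viewer.capture("top"); cv2.imwrite('pics/top6.png',im[:,:,::-1]); crop(im,300,420,120,200,6,'pics/top6c.png')
```

```text
(no output)
```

View pics/sc6c.png

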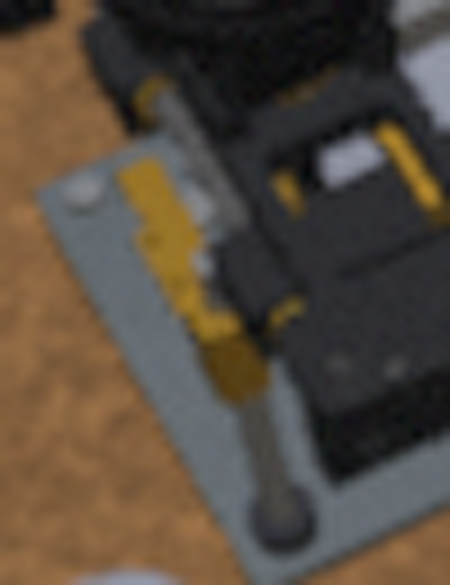

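View pics/top6c.png

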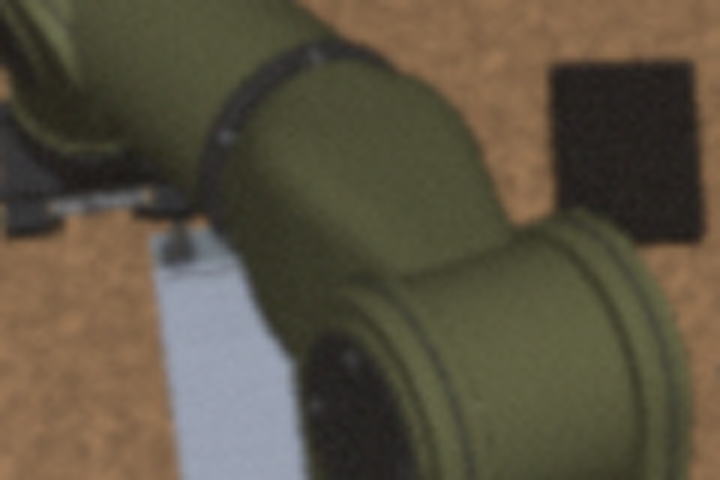

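Run:
```python
from h import *
a=[]
for n in ('sc2','sc4','sc5'):
    im=cv2.imread(f'pics/{n}.png')[165:215,230:270]; a.append(cv2.resize(im,None,fx=6.5,fy=10.4 if 0 else 6.5,interpolation=cv2.INTER_CUBIC))
cv2.imwrite('pics/cmp.png',np.hstack(a))
v=np.load('w18.npy'); c=cam("wrist",dict(tool_pos=v[:3],tool_rot=v[3:])); cs=cam("scene")
```

```text
(no output)
```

View pics/cmp.png

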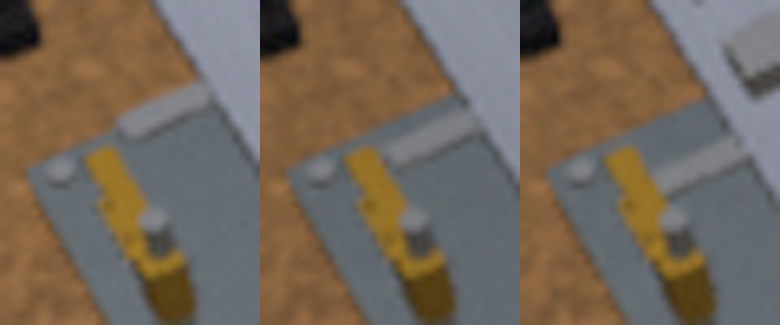

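Run:
```python
from h import *
ct,cs=cam("top"),cam("scene")
p,e=tri(ct,(310+190/6,130+114/6),cs,(230+123/6.5,165+128/6.5)); print("tip unloaded",p.round(4),e.round(4))
im=cv2.imread('pics/top1.png'); crop(im[:,:,::-1],318,358,136,166,18,'pics/top1g.png')
im=cv2.imread('pics/sc2.png'); crop(im[:,:,::-1],232,272,175,215,14,'pics/sc2g.png')
# tip path in scene & finger
for z in (.165,.155,.145,.135,.125,.12,.115,.11,.105): print(z,proj(cs,[p[0],p[1],z]).round(1),((proj(cs,[p[0],p[1],z])-[230,165])*6.5).round(0))
```

```text
tip unloaded [0.689  0.0196 0.1546] 0.0
0.165 [248.2 182.1] [118. 111.]
0.155 [248.9 184.6] [123. 127.]
0.145 [249.6 187. ] [127. 143.]
0.135 [250.2 189.4] [132. 159.]
0.125 [250.9 191.8] [136. 174.]
0.12 [251.2 193. ] [138. 182.]
0.115 [251.5 194.1] [140. 189.]
0.11 [251.9 195.3] [142. 197.]
0.105 [252.2 196.4] [144. 204.]
```

View pics/top1g.png

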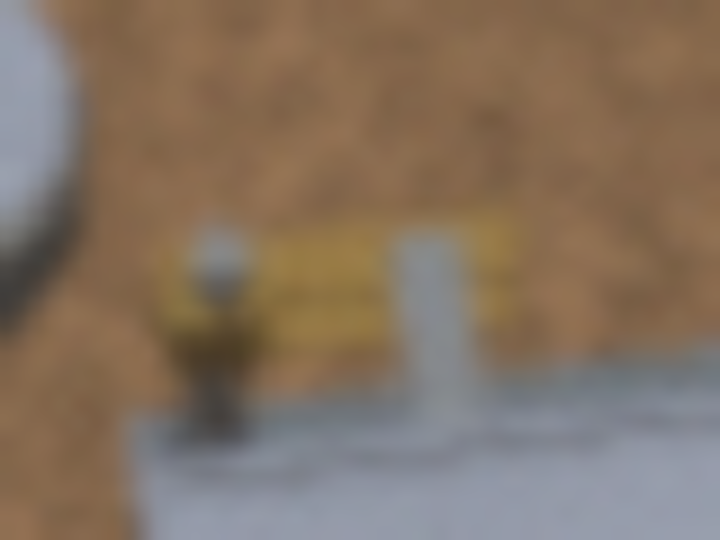

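View pics/sc2g.png

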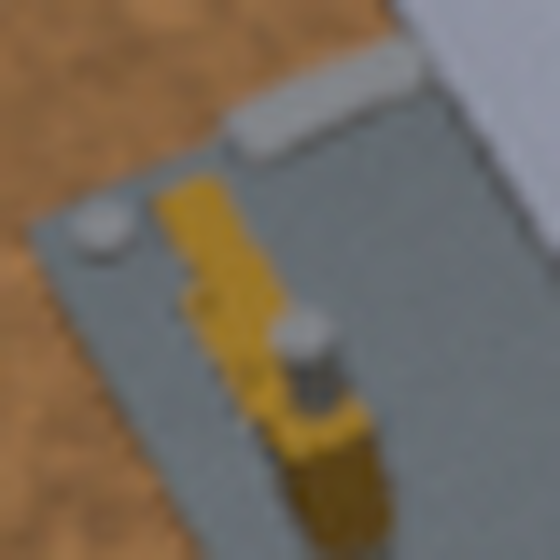

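Emit:
servo_tool(commands=[0.6, 0.03, 0, 0, 0, 0.6, 0.03, 0, 0, 0, 0.6, 0.03, 0, 0, 0, 0.6, 0, 0, 0, 0, 0.6, 0, 0, 0, 0])

```text
time_s: 28.35
tool_pos: [0.7665, 0.1045, 0.1805]
tool_rot: [0.708, -0.005, 0.706, 0.006]
contact_force: [-0.6, -0.1, -0.5]
gripper_width: 0.398
```

```bash
python3 snap.py w19;  python3 - <<'E'
from h import *
im=cv2.imread('pics/w19.png'); crop(im[:,:,::-1],130,330,40,180,4,'pics/w19c.png')
E
```

```text
[0.7665 0.1045 0.1805] yaw 90.91 F [-0.6 -0.1 -0.5] w 0.398 t 28.35
```

View pics/w19.png

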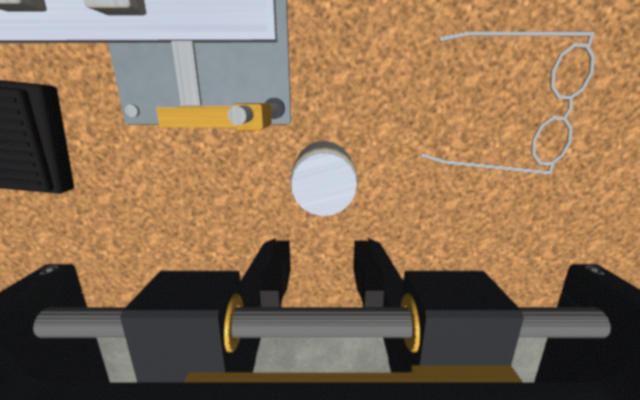

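View pics/w19c.png

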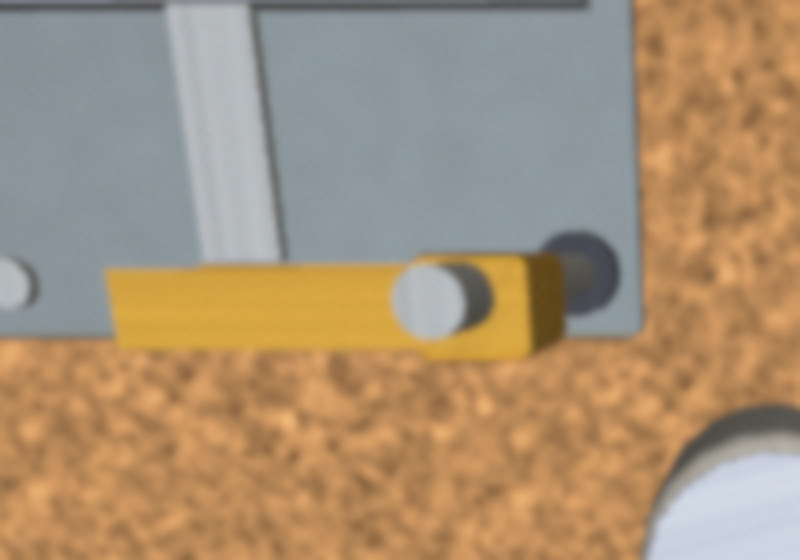

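Run:
```python
from h import *
def C(n): v=np.load(n+'.npy'); return cam("wrist",dict(tool_pos=v[:3],tool_rot=v[3:]))
a,b=C('w18'),C('w19'); P=lambda x,y:(150+x/5.2,180+y/5.2); Q=lambda x,y:(130+x/4,40+y/4)
print("cam b",ray(b,(0,0))[0].round(4))
for n,p,q in (("upF front-top-left",P(150,363),Q(107,269)),("upF back-left",P(163,445),Q(120,349)),("pan far right corner",P(694,97),Q(590,8)),("tip R",P(350,340),Q(283,262)),("tip L",P(262,342),Q(206,264))):
    X,e=tri(a,p,b,q); print(n,X.round(4),e.round(4))
def onx(c,uv,x): o,d=ray(c,uv); return o+d*(x-o[0])/d[0]
for z in (.12,.13,.14):print("front edge at z",z,onz(b,Q(240,266),z).round(4),"back",onz(b,Q(240,350),z).round(4),"tip",onz(b,Q(245,263),z-.01).round(4))
for X in (.686,.688,.69,.692): print(X,[onx(a,P(*p),X)[2].round(4) for p in((300,352),(300,362),(400,259),(400,267))])
```

```text
cam b [0.6832 0.1026 0.3189]
upF front-top-left [0.6898 0.0024 0.131 ] 0.0001
upF back-left [0.7016 0.003  0.1319] 0.0001
pan far right corner [0.6523 0.0759 0.1278] 0.0014
tip R [0.6884 0.0275 0.1261] 0.0001
tip L [0.6889 0.0155 0.1262] 0.0002
front edge at z 0.12 [0.6893 0.018  0.12  ] back [0.7026 0.0163 0.12  ] tip [0.6891 0.0147 0.11  ]
front edge at z 0.13 [0.689  0.0223 0.13  ] back [0.7016 0.0207 0.13  ] tip [0.6888 0.0189 0.12  ]
front edge at z 0.14 [0.6887 0.0265 0.14  ] back [0.7006 0.025  0.14  ] tip [0.6886 0.0231 0.13  ]
0.686 [np.float64(0.1343), np.float64(0.1371), np.float64(0.1048), np.float64(0.1076)]
0.688 [np.float64(0.1306), np.float64(0.1333), np.float64(0.1004), np.float64(0.1032)]
0.69 [np.float64(0.1268), np.float64(0.1296), np.float64(0.096), np.float64(0.0989)]
0.692 [np.float64(0.123), np.float64(0.1259), np.float64(0.0915), np.float64(0.0945)]
```

Emit:
servo_tool(commands=[0.58, 0, 0.02, 0.04, 0, 0.58, -0.034, 0.02, 0.03, -0.5, 0.58, -0.036, 0.02, 0, -0.5, 0.58, -0.036, 0.02, 0, -0.5, 0.58, -0.036, 0.02, 0, -0.5, 0.58, -0.036, 0.0215, 0, -0.5, 0.58, -0.036, 0, -0.02, -0.5, 0.58, -0.036, 0, -0.03, -1, 0.58, -0.036, 0, -0.03, -0.5, 0.58, 0, 0, -0.035, -0.5, 0.58, 0, 0, -0.03, 0, 0.58, 0, 0, -0.028, 0, 0.58, 0, 0, 0, 0, 0.58, 0, 0, 0, 0])

```text
time_s: 29.8
tool_pos: [0.4796, 0.226, 0.0771]
tool_rot: [0.707, 0.025, 0.707, -0.025]
contact_force: [0.2, 0.0, 0.2]
gripper_width: 0.42
```

```bash
python3 snap.py w20
```

```text
[0.4796 0.226  0.0771] yaw 85.98 F [0.2 0.  0.2] w 0.42 t 29.8
```

View pics/w20.png

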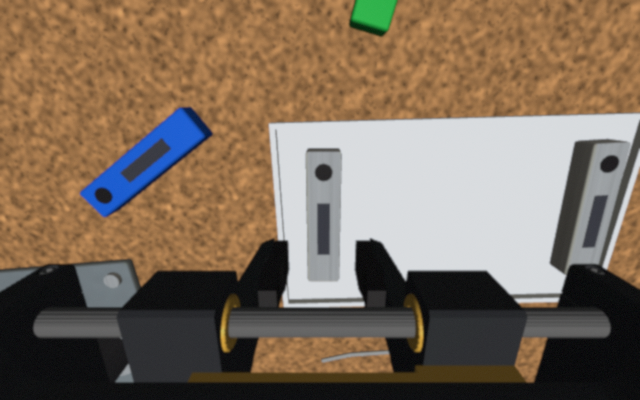

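Run:
```python
from h import *
v=np.load('w20.npy'); c=cam("wrist",dict(tool_pos=v[:3],tool_rot=v[3:]))
X=np.array([onz(c,p,.022) for p in [(306.5,152),(341,152),(340,280),(308,280)]]); print(X.round(4),X.mean(0).round(4),np.linalg.norm(np.diff(X,axis=0),axis=1).round(4))
a=(X[3]+X[2]-X[0]-X[1]);print(np.degrees(np.arctan2(a[1],a[0])))
print("lip",onz(c,(270,124),.01).round(4),onz(c,(284,306),.01).round(4))
```

```text
[[0.4288 0.2191 0.022 ]
 [0.4304 0.2418 0.022 ]
 [0.5281 0.2362 0.022 ]
 [0.5264 0.2119 0.022 ]] [0.4784 0.2273 0.022 ] [0.0227 0.0979 0.0244]
-3.7307916681667144
lip [0.4101 0.1953 0.01  ] [0.5583 0.1885 0.01  ]
```

Emit:
servo_tool(commands=[0.6, -0.001, 0.001, -0.015, 0, 0.6, 0, 0, -0.02, 0, 0.6, 0, 0, -0.013, 0, 0.6, 0, 0, -0.006, 0, 0.6, 0, 0, 0, 0])

```text
time_s: 30.35
tool_pos: [0.4791, 0.227, 0.0221]
tool_rot: [0.707, 0.025, 0.707, -0.025]
contact_force: [-0.5, 0.0, 0.4]
gripper_width: 0.401
```

Emit:
servo_tool(commands=[0.8, 0, 0, -0.0005, 0, 1, 0, 0, 0, 0, 1, 0, 0, 0, 0, 1, 0, 0, 0, 0, 1, 0, 0, 0, 0, 1, 0, 0, 0.01, 0, 1, 0, 0, 0.02, 0, 1, 0, 0, 0.03, 0, 1, 0, 0, 0.035, 0])

```text
time_s: 31.25
tool_pos: [0.4779, 0.2262, 0.1169]
tool_rot: [0.706, 0.024, 0.708, -0.026]
contact_force: [-0.2, 0.4, -3.4]
gripper_width: 0.264
```

```bash
python3 snap.py w21
```

```text
[0.4779 0.2262 0.1169] yaw 85.97 F [-0.2  0.4 -3.4] w 0.264 t 31.25
```

View pics/w21.png

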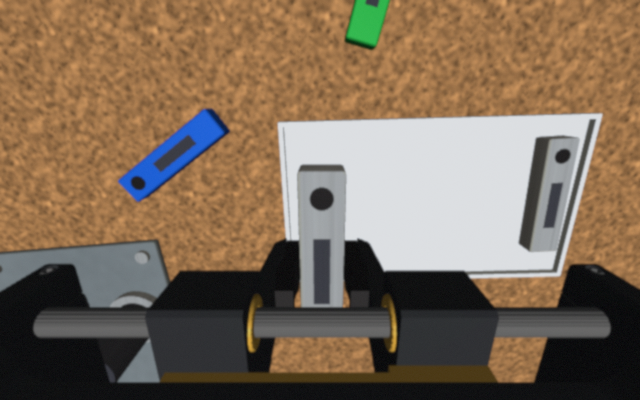

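Emit:
servo_tool(commands=[1, 0, 0, 0.04, 0, 1, 0.01, -0.01, 0.04, 0.5, 1, 0.016, -0.025, 0.01, 0.7, 1, 0.016, -0.03, 0, 0.7, 1, 0.016, -0.03, 0, 0.7, 1, 0.016, -0.03, 0, 0.7, 1, 0.016, -0.03, 0, 0.7, 1, 0.016, -0.02, 0, 0.5, 1, 0.006, -0.008, -0.01, 0.5, 1, 0, 0, -0.01, 0, 1, 0, 0, 0, 0, 1, 0, 0, 0, 0])

```text
time_s: 32.5
tool_pos: [0.5895, 0.0463, 0.1859]
tool_rot: [0.706, -0.007, 0.708, 0.007]
contact_force: [0.1, -0.3, -2.6]
gripper_width: 0.265
```

```bash
python3 snap.py w22
```

```text
[0.5895 0.0463 0.1859] yaw 91.14 F [ 0.1 -0.3 -2.6] w 0.265 t 32.5
```

View pics/w22.png

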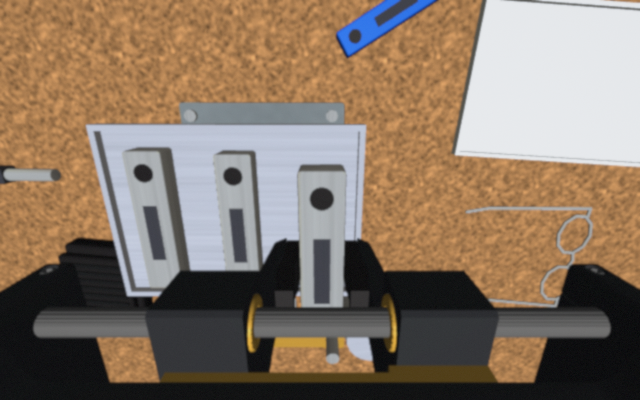

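Emit:
servo_tool(commands=[1, 0, -0.003, -0.01, 0, 1, 0, 0, -0.012, 0, 1, 0, 0, -0.01, 0, 1, 0, 0, -0.005, 0, 1, 0, 0, -0.003, 0, 1, 0, 0, -0.002, 0, 1, 0, 0, -0.002, 0, 1, 0, 0, -0.002, 0, 1, 0, 0, -0.002, 0, 1, 0, 0, -0.002, 0, 1, 0, 0, -0.002, 0, 1, 0, 0, -0.002, 0, 1, 0, 0, -0.002, 0, 1, 0, 0, -0.002, 0, 1, 0, 0, 0, 0])

```text
time_s: 34.05
tool_pos: [0.5912, 0.0411, 0.1283]
tool_rot: [0.707, -0.006, 0.707, 0.006]
contact_force: [0.5, 1.1, -1.5]
gripper_width: 0.266
```

Emit:
servo_tool(commands=[1, 0, 0, -0.002, 0, 1, 0, 0, -0.002, 0, 1, 0, 0, 0, 0, 1, 0, 0, 0, 0])

```text
time_s: 34.45
tool_pos: [0.5912, 0.0411, 0.1245]
tool_rot: [0.707, -0.006, 0.707, 0.006]
contact_force: [0.5, -0.7, -0.7]
gripper_width: 0.266
```

Emit:
servo_tool(commands=[1, 0, 0, -0.002, 0, 1, 0, 0, 0, 0, 0.62, 0, 0, 0, 0, 0.62, 0, 0, 0, 0, 0.62, 0, 0, 0, 0, 0.6, 0, 0, 0.008, 0, 0.6, 0, 0, 0.02, 0, 0.6, 0, 0, 0.035, 0, 0.6, 0, 0, 0.035, 0, 0.6, 0.02, 0.02, 0.02, 0, 0.6, 0.03, 0.025, 0, 0, 0.6, 0.03, 0.015, -0.025, 0, 0.6, 0, 0, -0.025, 0, 0.6, 0, 0, 0, 0, 0.6, 0, 0, 0, 0])

```text
time_s: 35.95
tool_pos: [0.6706, 0.1006, 0.1909]
tool_rot: [0.707, -0.006, 0.707, 0.006]
contact_force: [0.5, -0.4, 0.4]
gripper_width: 0.397
```

```bash
python3 snap.py w23
python3 - <<'E'
from h import *
im=cv2.imread('pics/w23.png'); crop(im[:,:,::-1],150,300,160,280,5,'pics/w23c.png')
E
```

```text
[0.6706 0.1006 0.1909] yaw 90.94 F [ 0.5 -0.4  0.4] w 0.397 t 35.95
```

View pics/w23.png

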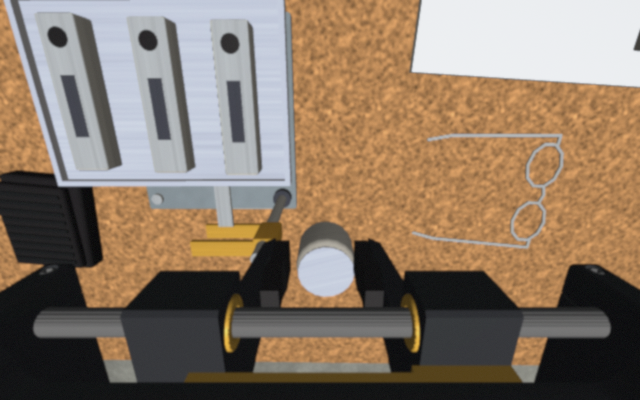

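View pics/w23c.png

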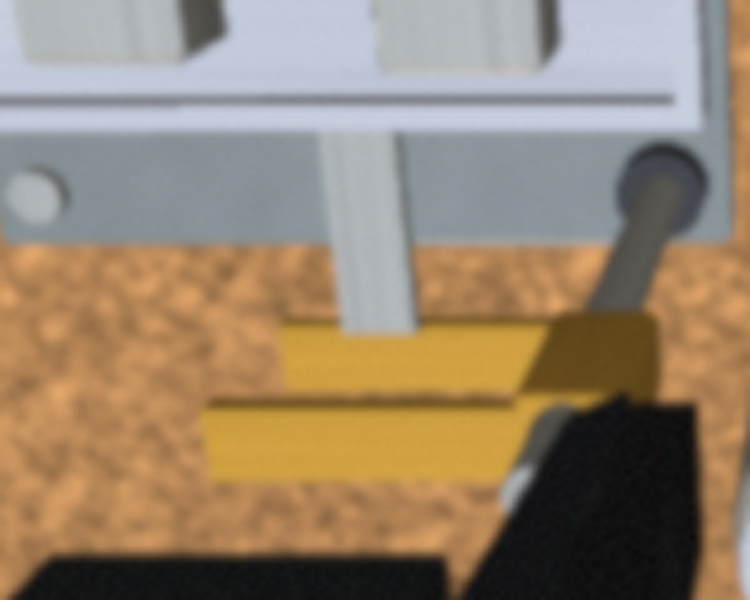

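Run:
```python
from h import *
v=np.load('w23.npy'); c=cam("wrist",dict(tool_pos=v[:3],tool_rot=v[3:]))
P=lambda x,y:(150+x/5,160+y/5)
def onx(uv,x): o,d=ray(c,uv); return (o+d*(x-o[0])/d[0])[2].round(4)
for X in(.688,.69,.692):
    up=onx(P(378,398),X);ut=onx(P(378,407),X); lo=onx(P(378,325),X); lb=onx(P(378,317),X); t=[onx(P(378,333),X-g) for g in (.0005,.0015,.003)]
    print(X,"upper bot/top",up,ut,"lower top/bot",lo,lb,"mid",(up+lo)/2,"gap",up-lo,"tip mid-offset",[round(k-.0015-(up+lo)/2,4) for k in t])
im=viewer.capture("scene"); cv2.imwrite('pics/sc7.png',im[:,:,::-1]); print(manip.observe()["time_s"])
```

```text
0.688 upper bot/top 0.1304 0.1333 lower top/bot 0.1037 0.1004 mid 0.11704999999999999 gap 0.026699999999999988 tip mid-offset [np.float64(-0.0105), np.float64(-0.0083), np.float64(-0.005)]
0.69 upper bot/top 0.1264 0.1294 lower top/bot 0.0992 0.0958 mid 0.11280000000000001 gap 0.027200000000000016 tip mid-offset [np.float64(-0.0107), np.float64(-0.0085), np.float64(-0.0052)]
0.692 upper bot/top 0.1225 0.1255 lower top/bot 0.0947 0.0912 mid 0.1086 gap 0.02779999999999999 tip mid-offset [np.float64(-0.011), np.float64(-0.0087), np.float64(-0.0054)]
36.05
```

Emit:
servo_tool(commands=[0.6, 0, 0, 0.03, 0, 0.6, 0, -0.02, 0, 0, 0.6, 0, -0.035, 0, 0, 0.6, 0, -0.035, 0, 0, 0.6, 0, -0.035, 0, 0, 0.6, 0, -0.035, 0, 0, 0.6, 0, -0.03, -0.02, 0, 0.6, 0, 0, -0.02, 0, 0.6, 0, 0, 0, 0, 0.6, 0, 0, 0, 0])

```text
time_s: 37.05
tool_pos: [0.6714, -0.088, 0.182]
tool_rot: [0.708, -0.006, 0.707, 0.007]
contact_force: [-0.4, 0.2, 0.4]
gripper_width: 0.4
```

```bash
python3 snap.py w24
python3 - <<'E'
from h import *
im=cv2.imread('pics/w24.png'); crop(im[:,:,::-1],380,530,160,280,5,'pics/w24c.png')
E
```

```text
[ 0.6714 -0.088   0.182 ] yaw 91.0 F [-0.4  0.2  0.4] w 0.4 t 37.05
```

View pics/w24.png

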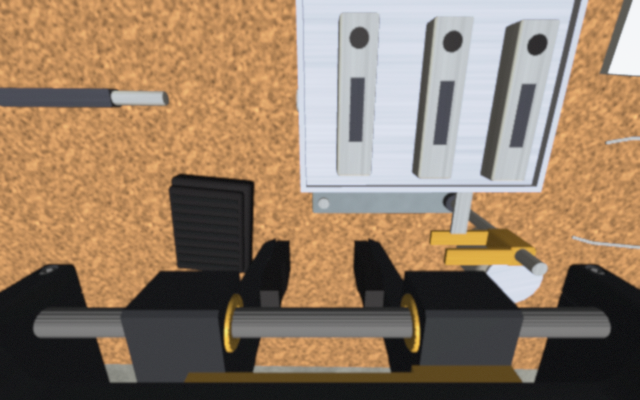

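View pics/w24c.png

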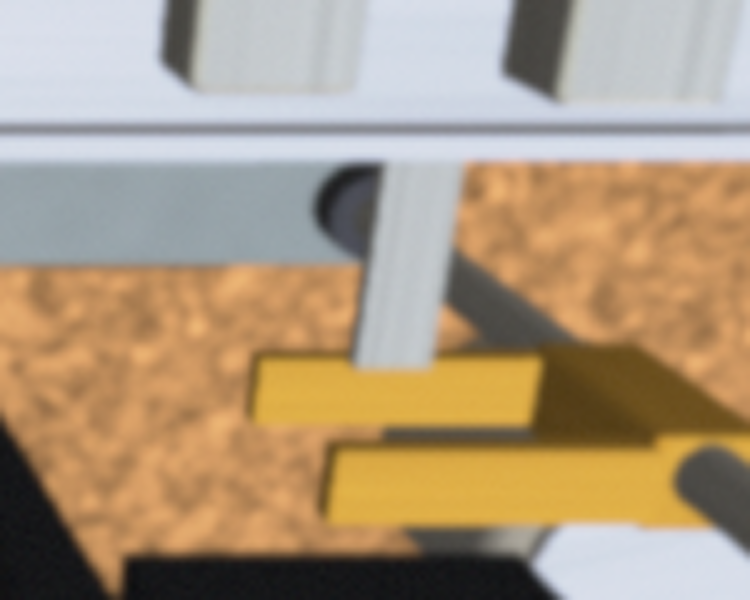

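Run:
```python
from h import *
def C(n): v=np.load(n+'.npy'); return cam("wrist",dict(tool_pos=v[:3],tool_rot=v[3:]))
a,b=C('w23'),C('w24'); P=lambda p:(150+p[0]/5,160+p[1]/5); Q=lambda p:(380+p[0]/5,160+p[1]/5)
for n,p,q in (("tipL",(342,333),(357,367)),("tipR",(417,332),(434,369)),("up f",(204,407),(335,450)),("up b",(212,481),(328,522)),("lo f",(281,325),(262,358)),("lo b",(285,392),(253,424))):
    X,e=tri(a,P(p),b,Q(q)); print(n,X.round(4),e.round(4))
```

```text
tipL [0.6881 0.0155 0.1066] 0.0003
tipR [0.688  0.0278 0.1066] 0.0002
up f [0.69   0.0026 0.1304] 0.0001
up b [0.7015 0.0029 0.1315] 0.0005
lo f [0.6898 0.0028 0.1001] 0.0002
lo b [0.7016 0.0026 0.101 ] 0.0006
```

Emit:
servo_tool(commands=[0.6, 0, 0, 0.03, 0, 0.6, 0, 0, 0.04, 0, 0.6, -0.02, -0.02, 0.03, 0, 0.6, -0.03, -0.04, 0, 0, 0.6, -0.03, -0.04, 0, 0, 0.6, -0.03, -0.04, 0, 0, 0.6, -0.03, -0.04, 0, 0, 0.6, -0.03, -0.04, 0, 0, 0.6, -0.01, -0.03, 0, 0, 0.6, 0, 0, 0, 0, 0.6, 0, 0, 0, 0])

```text
time_s: 38.2
tool_pos: [0.4919, -0.3386, 0.282]
tool_rot: [0.708, -0.006, 0.706, 0.006]
contact_force: [0.4, 1.3, -0.9]
gripper_width: 0.402
```

Run:
```python
from h import *
im=viewer.capture("top"); cv2.imwrite('pics/topF.png',im[:,:,::-1]); 
im2=viewer.capture("scene"); cv2.imwrite('pics/scF.png',im2[:,:,::-1])
a=cv2.resize(im[120:260,200:490,::-1],None,fx=2.5,fy=2.5,interpolation=2); cv2.imwrite('pics/topFc.png',a)
c=cam("top"); t0=cv2.imread('pics/top0.png')
def cent(I,lo,hi,roi):
    h=cv2.cvtColor(I,cv2.COLOR_BGR2HSV); x0,x1,y0,y1=roi; m=cv2.inRange(h,lo,hi)[y0:y1,x0:x1]; ys,xs=np.nonzero(m); return xs.mean().round(2)+x0,ys.mean().round(2)+y0,len(xs)
I=im[:,:,::-1].copy()
for n,roi,hi in (("pedal",(385,425,122,170),(180,255,60)),("tin",(300,326,128,158),(180,90,255)),("frame",(236,292,148,200),(180,90,255))):
    print(n,cent(t0,(0,0,0),hi,roi),cent(I,(0,0,0),hi,roi))
print(manip.observe()["time_s"],manip.observe()["tool_pos"])
```

```text
pedal (np.float64(403.76), np.float64(145.42000000000002), 699) (np.float64(403.74), np.float64(145.35), 693)
tin (np.float64(312.77), np.float64(143.71), 375) (np.float64(312.79), np.float64(143.7), 376)
frame (np.float64(254.67000000000002), np.float64(172.99), 466) (np.float64(254.68), np.float64(173.11), 473)
38.3 [ 0.49274749 -0.33674382  0.28160098]
```

View pics/topFc.png

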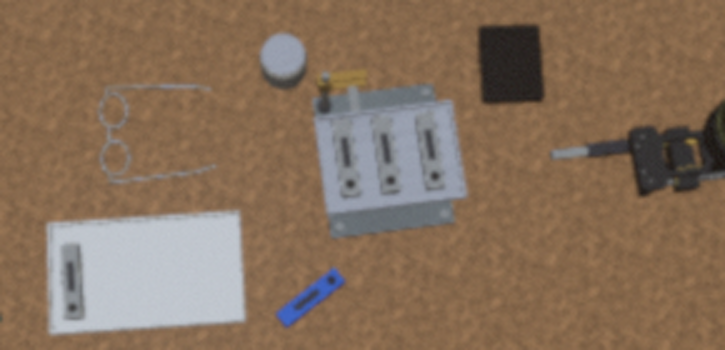

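View pics/scF.png

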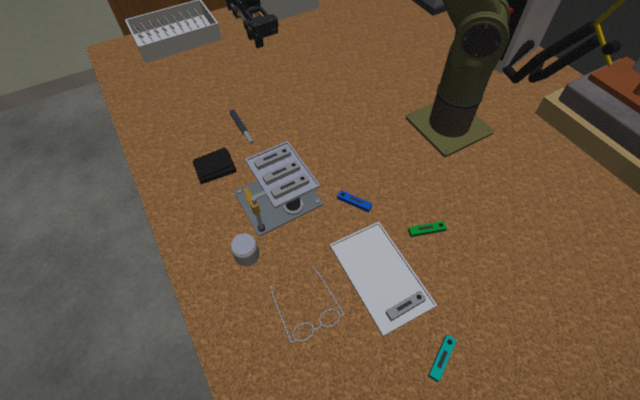

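The final pictures show three bars in the pan, one left in the tray and the punch flat on the bench. The pedal, tin and frame are where they started, and the arm is clear of everything.

```bash
python3 -c "
from plant import manip
print(manip.finish_job(), manip.observe()['time_s'])"
```

```text
the job is handed in; nothing more can be done
the job is handed in; nothing more can be done
```

The job is done and handed in; the last clock reading was 38.3 s of the 72 s allowed.

- **Pin:** I drove it in with the punch. It moved about 34 mm, then stopped while the force rose to about 22 N. The picture taken just before the last push shows the head at the cheek.
- **Punch:** it lies flat on the bench, to the right of the scale.
- **Bars:** I set three grey bars in the pan one at a time, lowering each until the pan carried nearly all of its weight. The fourth stays in the tray, and I did not touch the blue, green or turquoise ones.
- **Pointer:** two wrist views put it about 9 mm below the gate's middle, inside the opening. I expect about 1 mm of error there. A rougher single-view estimate ranged from 5 to 11 mm below the middle, depending on how far the tip stands in front of the gate.
- **Two bars or three:** with two bars the pointer was about 10 to 12 mm above the middle, right at the edge of the opening and possibly just inside it. I added the third because that sits more clearly inside.
- **Bystanders:** the pedal, tin and spectacle frame match the first picture to within about 0.1 pixel.

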